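# Latch the dry-goods bin

### The job

Fasten the draw latch on the lid of the white dry-goods bin: take the wire loop by its tab, draw it out and hook it behind the keeper's lip, then press the lever down over centre until it lies fully home with the loop caught tight, and set it there with a firm push of 15 to 25 newtons. Draw the loop and bear on the lever and keeper with no more than 25 newtons at any time, leave the other things standing where they are, and let go at the end.

Things in the scene. Friction and masses are not known exactly. Their poses are not given: they have to be found in the camera images.
- bin: White plastic bin, 300 x 240 mm, fixed. Origin: centre of its underside; x points along the latch from lever to keeper, z up. Its flat grey lid (305 x 250 mm, top at z = 150 mm) is split across x: one half carries the latch base, the other the keeper.
- pivot (a point): Lever hinge axis, fixed on the bin, 16 mm above the lid, running along bin y. The loop is pinned to the lever 26 mm from this axis, on the lever's side of it, 0.1 rad below the lever's plane; so raising the lever carries that pin up and towards the keeper.
- lever (a joint): Lever angle: 0 = flat along bin -x (fully home), grows as its end swings up, stop at 1.5 (upright). Friction 0.06 N m holds it where left; pulling the loop to bin +x with 3 to 6 N raises it. Once hooked, the loop is tight below about 1.1; pressing at press then takes up to about 6 N (most near 0.7); below about 0.2 it snaps home by itself.
- handle: The lever's steel plate, 28 mm wide, 4 mm thick, turning with the lever; origin on the pivot axis. When home it lies along bin -x from 6 to 78 mm from the pivot, upper face 6 mm above the axis, then a short turned-up end to 86 mm. The stop at home is hard, so the last push must be built up in small steps by feel; push on the flat plate.
- press (a point): Place to press on the lever: middle of the plate's upper face, 62 mm from the pivot along the plate. When the lever is upright this face looks to bin +x.
- bar (a point): Middle of the loop's cross-bar, its far end: 5 mm wire along bin y, side wires 40 mm apart. The bar is 83.2 mm from the loop's pin on the lever, unstretched. The loop swings freely about the pin and falls by its own weight. At the start the bar lies on top of the keeper's lip, not hooked.
- tab (a point): Grasp point of the loop's finger tab: a steel block on the loop, 12 mm wide (bin y), 14 mm long, 30 mm tall, square to the loop, centred 9 mm beyond the bar. This point is 21 mm above the bar's axis, 9 mm below the tab's top. Pinched across its 12 mm from above it can tilt between the pads. Keep finger ends 9 mm or more above the bar's axis.
- bow (a joint): Stretch of the loop (m), 0 = unstretched; springs in its side wires give 13 N per mm. It is 0 until the lever meets its upper stop or the hooked loop is tight. The closed latch has about 2.5 to 6 mm. While the lever is up, more than 1.9 mm is too much.
- keeper: Dark steel hook on the lid, axes as the bin's. Origin: on the lid under the seated bar. Base plate 3 mm thick. Post 18 mm wide, x -10.5 to -2.5 mm; lip on it reaches x = +2.5 mm, underside 10, top 13 mm above the lid, open to +x. The bar comes down to the base plate with its axis beyond x = +5 mm, then slides back under the lip to the post.
- seat (a point): The seated bar's axis: 6.5 mm above the lid, against the post (bar 2 mm lower or higher is normal). With the lever at its upper stop the unstretched bar reaches about 6 to 10 mm beyond here (bin x) at this height, but 3 to 4 mm farther when above the lip: let it follow its arc down, forcing it straight down stretches it.
- tin: Small round tin standing on the bin's lid, 39 mm across, 50 mm high; leave it alone. Origin: centre of its underside.
- doser: Small aluminium measuring cup standing on the lid, 46 mm across, 30 mm high; leave it alone. Origin: centre of its underside.
- jar_a: Green glass jar, 80 mm across, 115 mm high, bystander. Origin: centre of its underside.
- jar_b: Amber glass jar, 76 mm across, 125 mm high, bystander. Origin: centre of its underside.
- can_a: Tin can, 74 mm across, 110 mm high, bystander. Origin: centre of its underside.
- carton_a: Green carton, 60 x 90 x 150 mm, bystander. Origin: centre of its underside.
- carton_b: Brown carton, 70 x 100 x 120 mm, bystander. Origin: centre of its underside.

How it is judged (in metres and radians):
On the way, in this order (a step that is already met when the one before it is completed fails the run):
1. the loop's bar is down behind the keeper's lip while the lever is still up (z of bar in the frame of keeper between 0.002 and 0.0095 m and x of bar in the frame of keeper between -0.002 and 0.014 m and value of joint lever above 0.9 rad), for 0.2 s.
2. the lever is home with the loop hooked and tight, and the fingers push it against its stop with more than 15 N (value of joint lever below 0.06 rad and value of joint bow above 0.0015 m and distance between bar and seat below 0.004 m and contact force between the fingers and handle_c1 above 15 N), for 0.2 s.
At the end, for the whole second after the job is handed in: The lever lies home (within 0.06 rad of flat) and the loop is tight (stretched over 1.5 mm), with its bar within 4 mm of its seat in the keeper (value of joint lever below 0.06 rad and value of joint bow above 0.0015 m and distance between bar and seat below 0.004 m); the robot touches nothing.
It fails at once if the loop is yanked: stretched more than 1.9 mm (over about 25 N) while the lever is still up (over 1.2 rad) (value of joint bow above 0.0019 m and value of joint lever above 1.2 rad).
It fails at once if the lever is pressed with more than 25 N (contact force between any of the fingers, the arm and handle_c1 above 25 N or contact force between any of the fingers, the arm and handle_c2 above 25 N).
It fails at once if the robot bears on the keeper with more than 25 N (contact force between any of the fingers, the arm and keeper above 25 N).
It fails at once if a bystander is shifted by more than 20 mm or knocked over (distance of any of tin, doser, jar_a, jar_b, can_a, carton_a, carton_b from where it was at the start of the episode above 0.02 m or angle between any of tin, doser, jar_a, jar_b, can_a, carton_a, carton_b's own z axis and vertical above 0.4 rad).
It also fails if it takes over 72 s, if anything falls off the work surface, if the arm or the gripper's body presses on something with over 40 N, if the wrist force passes 120 N, or if a joint passes its speed limit or range.

### The arm

A 6-joint arm with a two-finger parallel gripper is mounted at the origin on the work surface. World frame = base frame: x ahead of the robot, y to its left, z up, the work surface at z = 0. Lengths are in m, angles in degrees, forces in N, time in s.
With the tool pointing down it reaches from about 0.4 to 0.825 m from the base axis. Payload 7 kg.
Tool frame: the origin (TCP) lies at the very end of the fingers, on their centre line; the grasp point (between the pads) lies 19 mm behind it; z points along the fingers, y is the direction in which the jaws open and shut (so a half turn about z gives the same grasp; the last joint's range is limited). The gripper opens to 88 mm and grips with 3 to 60 N. Pads are 19 mm wide; open, the fingers measure 130 mm over their backs; the gripper's body (78 mm by 193 mm) begins 47 mm behind the grasp point.
Start: joints at [88.413, 20.546, 0.682, 0, -70.136, -16.507], TCP at [0.21, 0.642, 0.227] pointing down, gripper open.
Joint ranges: [-176.03, 176.03], [-82.01, 121.73], [-58.28, 71.71], [-173.87, 95.51], [-174.79, -0.11], [-173.66, 173.66]. Speed limits (degrees/s): [136.94, 136.94, 172.46, 180, 180, 180].

### API

Orientations are given as [roll, pitch, yaw] about the fixed x, y, z axes, in that order (R = Rz(yaw) Ry(pitch) Rx(roll)).
In Python, from plant import get_obs, eyes, job gives the robot as it stands.
- The arm moves only by the tool send_rows, never from a script. Its argument "steps" is a list of rows, each an object of numbers: "x", "y", "z": the shift along the tool's x, y, z in m; "turn": the turn about the tool's z in degrees; "gripper": the opening, from 0 (shut) to 1 (fully open). A call has exactly 8 rows; each row shifts and turns the pose as measured when the row begins, along the tool's axes as they then stand; what a row does not reach is not made up. A row lasts 1/10 s, in which the tool goes at most 50 mm and 8.59 degrees, less where a joint would pass 70% of its speed; a pose out of reach is approached as far as the arm can. A call with a gripper value outside its range is refused whole. The fingers move at their own pace and stop on an object; the grip force is fixed at half the most. Time passes only in rows, so rows that do not move let the fingers close, or fill a call up. It gives the time, the measured TCP pose, the force and the opening at its end, in the units of the state.
- get_obs(): the state, without advancing time (a new reading comes with each control period).
- eyes.snapshot(name): name is "scene" or "top" or "wrist"; returns a dict with "frame" (400x640x3 uint8, blue, green, red), "z_map" (400x640 float32, m along the optical axis (not along the pixel's ray), 0 where there is no reading), "intrinsics" (3x3 intrinsics, pixels), "dist_coeffs" ([k1, k2, p1, p2, k3] as OpenCV has them; the pictures are not rectified), "R" (3x3) and "t" (3): a world point X has camera coordinates R X + t. Camera axes: x right, y down, z forward; pixel columns grow to the right and rows downward; lengths in m; the calibration is good to about 2 mm. A picture is of the moment at which its call begins.
- job.close_job(): hands the job in, once; it reports no verdict.
The state is a dict: "clock": time; "joint_pos": joint angles; "qvel": joint speeds; "tau": joint torques, N m; "tool_pos": TCP position; "orientation": TCP orientation; "force": force on the tool from outside, world axes, zero at the start; "moment": the same for the moment, N m; "opening": finger opening in m.
Only numpy, scipy, OpenCV 4.12 (cv2) and the standard library are available. Lean on these libraries where they do the work, as an engineer would, in place of code of your own. Each camera call takes 0.05 s, during which the arm holds its last target.

## Working session

There is one attempt and no reset: what is moved stays moved. The work goes in short steps, Python scripts to look and compute and a tool call to move; the robot and the scene stay as the last step left them, time stands still between calls to the robot, and variables do not carry over. Pictures are saved under pics/ and viewed, and the job is handed in when it is done.

Besides the shell and the picture viewer there is one more tool, called after "Emit:" in YAML: its name, and indented under it one key for each argument. send_rows: Moves the arm, as the interface text tells. Its arguments: {"type":"object","properties":{"steps":{"type":"array"}},"required":["steps"]}

```bash
ls; mkdir -p pics; cat > h.py <<'E'
import numpy as np, cv2
from plant import get_obs, eyes, job
def snap(n,f):
    s=eyes.snapshot(n); cv2.imwrite('pics/%s.png'%f,s['frame']); np.savez('%s.npz'%f,**s); return s
def pts(s):
    h,w=s['z_map'].shape
    u,v=np.meshgrid(np.arange(w),np.arange(h))
    p=cv2.undistortPoints(np.stack([u.ravel(),v.ravel()],1).astype(np.float64)[:,None],np.array(s['intrinsics'],float),np.array(s['dist_coeffs'],float))[:,0]
    z=s['z_map'].ravel().astype(float)
    C=np.c_[p*z[:,None],z]
    W=(C-np.array(s['t']))@np.array(s['R'])
    W[z==0]=np.nan
    return W.reshape(h,w,3)
def proj(s,X):
    r,_=cv2.Rodrigues(np.array(s['R'],float))
    return cv2.projectPoints(np.array(X,float).reshape(-1,1,3),r,np.array(s['t'],float),np.array(s['intrinsics'],float),np.array(s['dist_coeffs'],float))[0][:,0]
E
python3 - <<'E'
from h import *
o=get_obs(); print(o)
for n in ['scene','top','wrist']:
    s=snap(n,n+'0'); print(n,s['intrinsics'],-np.array(s['R']).T@np.array(s['t']))
E
```

```text
pics
{'clock': 0.0, 'joint_pos': array([ 8.84127293e+01,  2.05897808e+01,  6.33637965e-01, -2.02762559e-02,
       -7.01337014e+01, -1.65069075e+01]), 'qvel': array([-0.01359948, -0.02218667,  0.0507701 , -0.09373433, -0.00400135,
        0.01825427]), 'tau': array([-3.40914403e-04, -5.82726824e+01,  2.93048269e+01,  6.99672773e+00,
        6.92003465e-03, -1.63108357e-04]), 'tool_pos': array([0.20951432, 0.64115684, 0.22563982]), 'orientation': array([ 1.79908442e+02, -7.25458852e-03, -1.81010778e+01]), 'force': array([-0.31396511, -0.3740215 , -0.27403767]), 'moment': array([-0.03674689, -0.03263726, -0.06673131]), 'opening': 0.08745873915811007}
scene [[392.71684354   0.         321.64065272]
 [  0.         392.71684354 197.02760837]
 [  0.           0.           1.        ]] [1.42452998 0.10669952 0.85436368]
top [[454.00979032   0.         313.93658267]
 [  0.         454.00979032 199.11584838]
 [  0.           0.           1.        ]] [ 0.25196973 -0.00462838  1.68266992]
wrist [[312.23491118   0.         327.35894917]
 [  0.         312.23491118 200.23561057]
 [  0.           0.           1.        ]] [0.27975339 0.61812011 0.38363704]
```

View pics/scene0.png

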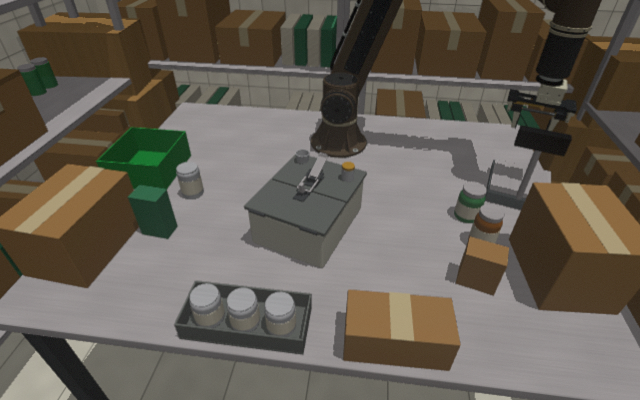

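View pics/top0.png

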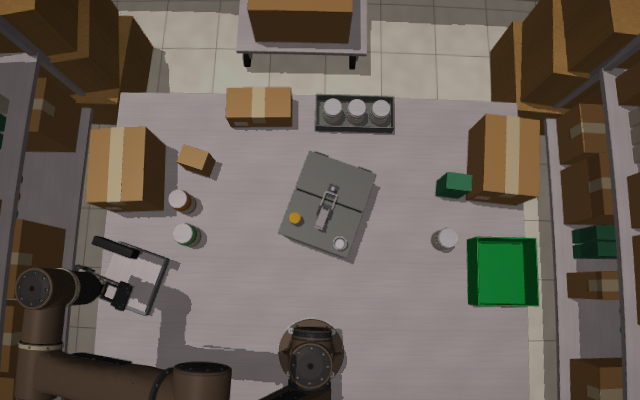

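View pics/wrist0.png

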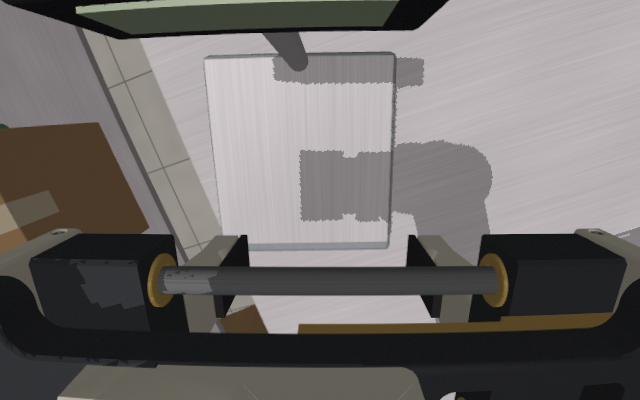

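```bash
python3 - <<'E'
from h import *
a=dict(np.load('top0.npz'));P=pts(a)
c=a['frame'][140:270,265:390]; cv2.imwrite('pics/topc.png',cv2.resize(c,None,fx=4.6,fy=4.6,interpolation=cv2.INTER_CUBIC))
b=dict(np.load('scene0.npz'))
c=b['frame'][140:220,240:380]; cv2.imwrite('pics/scenec.png',cv2.resize(c,None,fx=5.7,fy=5.7,interpolation=cv2.INTER_CUBIC))
H=P[...,2]
# lid
sel=(abs(H-.15)<.006); sel[:, :270]=0; sel[:,385:]=0; sel[:145]=0; sel[265:]=0
r=cv2.minAreaRect(P[sel][:,:2].astype(np.float32)); print(r, np.median(H[sel]))
for nm,(u,v) in dict(scaleplate=(140,280),disp=(115,247),pole=(165,260),tin=(295,218),cup=(340,243),jb=(180,200),ja=(185,234)).items(): print(nm,P[v,u])
# map of heights near latch
for v in range(182,236,2):print(v,' '.join('%4d'%(1000*H[v,u]) if H[v,u]==H[v,u] else ' nan' for u in range(310,350,2)))
E
```

```text
((0.5185577273368835, -0.042213454842567444), (0.24995575845241547, 0.315388560295105), 71.56591796875) 0.15025998472928423
scaleplate [0.23414211 0.62244164 0.05091438]
disp [0.33507294 0.62008602 0.28952184]
pole [0.30941462 0.53730968 0.04623979]
tin [0.45541465 0.06415202 0.2011957 ]
cup [ 0.38182239 -0.08846221  0.14661401]
jb [0.51734867 0.4737884  0.12801695]
ja [0.39909397 0.44870347 0.12139549]
182  146  148  152  157  143  148  149  154  146  153  147  151  147  147  147  154  149  150  149  150
184  149  148  nan  147  150  150  146  159  144  151  154  150  146  148  150  155  148  153  151  150
186  149  151  155  143  148  150  151  151  150  146  151  158  147  148  154  146  142  150  148  151
188  154  154  151  160  154  153  149  147  148  156  151  196  196  153  158  148  153  152  147  147
190  155  148  148  146  142  153  143  144  148  152  190  196  154  153  150  153  155  148  152  151
192  144  146  148  152  152  153  148  160  168  167  175  176  158  156  144  147  148  148  149  147
194  145  147  152  153  145  145  151  167  154  157  164  169  168 
[... 1414 characters left out ...]
5  204  192  191  153  149  145  153  150  152  148  154  157  145  157  149
224  150  144  149  205  202  199  195  148  149  151  149  149  152  149  153  149  148  142  150  151
226  152  143  211  208  199  199  199  154  144  156  152  155  145  146  146  143  154  148  145  152
228  151  149  147  151  214  213  146  149  153  157  153  145  147  153  151  156  152  153  148  142
230  152  155  150  149  158  151  150  149  150  146  152  148  150  148  149  157  152  151  147  148
232  149  156  150  151  151  155  156  152  154  156  148  146  152  152  155  150  150  153  148  153
234  150  145  153  152  147  148  150  156  144  151  148  151  151  nan  150  151  157  144  147  154
```

View pics/topc.png

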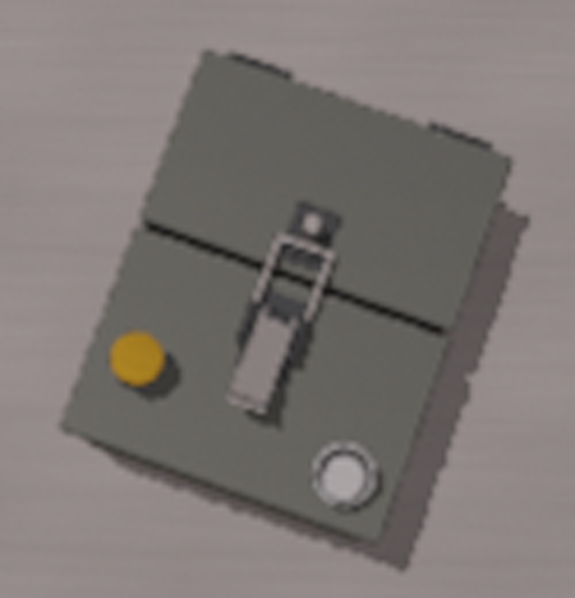

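View pics/scenec.png

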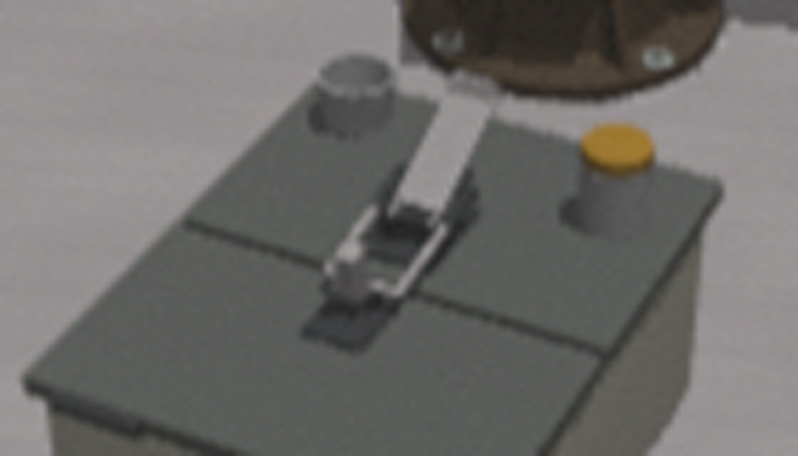

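```bash
python3 - <<'E'
from h import *
a=dict(np.load('top0.npz'));P=pts(a);H=P[...,2]
th=np.deg2rad(-18.43)
for it in range(3):
    ex=np.array([np.cos(th),np.sin(th)]);ey=np.array([-ex[1],ex[0]])
    sel=(abs(H-.15)<.012); sel[:, :270]=0; sel[:,385:]=0; sel[:145]=0; sel[265:]=0
    q=P[sel][:,:2]; 
    for c,e in((0,ex),(1,ey)):
        t=q@e; print(np.percentile(t,[0,.3,1,5,95,99,99.7,100]))
    break
for u,v in [(333,188),(331,190),(319,227),(317,228),(322,218)]:
    p=P[v,u];print(u,v,p,p[:2]@ex,p[:2]@ey)
# grey mask contour
sel=(H>.145)&(H<.235); sel[:, :270]=0; sel[:,385:]=0; sel[:145]=0; sel[265:]=0
q=P[sel]; d=q[:,:2]@ey; x=q[:,:2]@ex
# pixels of lid edges via convex hull rect on z=.15 using image mask
m=(sel*255).astype(np.uint8); m=cv2.morphologyEx(m,cv2.MORPH_OPEN,np.ones((5,5)))
c=max(cv2.findContours(m,0,2)[0],key=cv2.contourArea)
print(cv2.minAreaRect(c))
uv=cv2.undistortPoints(c.astype(np.float64),a['intrinsics'],a['dist_coeffs'])[:,0]
R=a['R'];t=a['t']
C=-R.T@t; D=np.c_[uv,np.ones(len(uv))]@R; s=(.15-C[2])/D[:,2]; W=C+D*s[:,None]
print(cv2.minAreaRect(W[:,:2].astype(np.float32)))
hull=cv2.convexHull(W[:,:2].astype(np.float32))[:,0]
hi=q[q[:,2]>.16]
np.set_printoptions(suppress=True,precision=4)
k=np.c_[hi[:,:2]@ex,hi[:,:2]@ey,hi[:,2]]
k=k[np.argsort(k[:,0])];print(k[::3])
E
```

```text
[0.34760757 0.34845208 0.35048928 0.3615142  0.64446688 0.65660603
 0.6610621  0.66491503]
[-1.49761082e-03 -2.26045240e-04  1.32396835e-03  1.08868153e-02
  2.37184259e-01  2.46406764e-01  2.48229690e-01  2.50047216e-01]
333 188 [ 0.56177538 -0.05921681  0.19122038] 0.5516834118168867 0.1214233286165637
331 190 [ 0.55468191 -0.05264301  0.19153675] 0.5428754814556593 0.12541738451827983
319 227 [ 0.42699914 -0.01555936  0.20824254] 0.41001763949005565 0.12023266759932205
317 228 [ 0.42267549 -0.00909649  0.21563802] 0.4038725419553298 0.12499715161462444
322 218 [ 0.45922033 -0.02483818  0.19167265] 0.4435196877723798 0.12161634985036018
((326.67828369140625, 204.10443115234375), (72.24055480957031, 89.12443542480469), 20.89776611328125)
((0.5168825387954712, -0.04175238311290741), (0.2494443953037262, 0.3112556040287018), 71.4898681640625)
[[0.3637 0.0434 0.1807]
 [0.366  0.0372 0.1803]
 [0.3685 0.0309 0.1768]
 [0.3704 0.0248 0.1813]
 [0.3727 0.0421 0.1611]
 [0.3759 0.0583 0.1805]
 [0.3795 0.0233 0.1619]
 [0.3834 0.0187 0.1778]
 [0.3864 0.0225 0.1675]
 [0.3884 0.0628 0.1804]
 [0.38
[... 3230 characters left out ...]
01]
 [0.5073 0.1443 0.1711]
 [0.5106 0.1059 0.1698]
 [0.5132 0.1426 0.1628]
 [0.5174 0.1444 0.1753]
 [0.521  0.1418 0.162 ]
 [0.5228 0.1426 0.1699]
 [0.5264 0.1042 0.167 ]
 [0.5292 0.1086 0.1631]
 [0.5305 0.1162 0.1616]
 [0.5322 0.1064 0.171 ]
 [0.5329 0.1497 0.1623]
 [0.5341 0.1107 0.1719]
 [0.5342 0.1215 0.1701]
 [0.5344 0.1466 0.1604]
 [0.5352 0.1256 0.1757]
 [0.5365 0.1077 0.1654]
 [0.5377 0.1335 0.1675]
 [0.5381 0.112  0.1681]
 [0.5394 0.1196 0.1663]
 [0.5403 0.1244 0.1884]
 [0.541  0.1279 0.179 ]
 [0.5417 0.1165 0.1602]
 [0.5429 0.1254 0.1915]
 [0.5445 0.1296 0.1939]
 [0.5472 0.1234 0.1916]
 [0.5494 0.1244 0.1968]
 [0.5521 0.1288 0.1939]
 [0.5828 0.004  0.1603]
 [0.6152 0.1501 0.1614]]
```

Emit:
send_rows:
  steps:
    - {"z":-0.04}
    - {"z":-0.05}
    - {"z":-0.05}
    - {"z":-0.05}
    - {"y":0.03}
    - {"y":0.05}
    - {"y":0.05}
    - {"y":0.05}

```text
schema error: expected keys x, y, z, turn, gripper
```

Emit:
send_rows:
  steps:
    - {"x":0,"y":0,"z":-0.04,"turn":0,"gripper":1}
    - {"x":0,"y":0,"z":-0.05,"turn":0,"gripper":1}
    - {"x":0,"y":0,"z":-0.05,"turn":0,"gripper":1}
    - {"x":0,"y":0,"z":-0.05,"turn":0,"gripper":1}
    - {"x":0.0,"y":0.04,"z":-0.02,"turn":0,"gripper":1}
    - {"x":0.0,"y":0.05,"z":0,"turn":0,"gripper":1}
    - {"x":0.02,"y":0.045,"z":0,"turn":0,"gripper":1}
    - {"x":0.03,"y":0.04,"z":0,"turn":0,"gripper":1}

```text
clock: 0.95
tool_pos: [0.2006, 0.4591, 0.4368]
orientation: [179.1, -0.2, -18.0]
force: [0.3, -1.0, -0.1]
opening: 0.0875
```

Emit:
send_rows:
  steps:
    - {"x":0.045,"y":0,"z":0,"turn":0,"gripper":1}
    - {"x":0.045,"y":0,"z":0,"turn":0,"gripper":1}
    - {"x":0.045,"y":0.02,"z":0,"turn":0,"gripper":1}
    - {"x":0.04,"y":0.03,"z":0,"turn":0,"gripper":1}
    - {"x":0.04,"y":0.03,"z":0.0,"turn":0,"gripper":1}
    - {"x":0.04,"y":0.03,"z":0,"turn":0,"gripper":1}
    - {"x":0.035,"y":0.035,"z":0,"turn":0,"gripper":1}
    - {"x":0.03,"y":0.04,"z":0,"turn":0,"gripper":1}

```text
clock: 1.75
tool_pos: [0.4496, 0.1787, 0.4402]
orientation: [179.3, 0.0, -17.5]
force: [1.0, 0.7, 0.2]
opening: 0.0878
```

Emit:
send_rows:
  steps:
    - {"x":0.02,"y":0.045,"z":0,"turn":0,"gripper":1}
    - {"x":0.02,"y":0.045,"z":0,"turn":0,"gripper":1}
    - {"x":0.02,"y":0.04,"z":0.02,"turn":0,"gripper":1}
    - {"x":0.01,"y":0.03,"z":0.03,"turn":0,"gripper":1}
    - {"x":0,"y":0.02,"z":0.03,"turn":0,"gripper":1}
    - {"x":0,"y":0.0,"z":0.02,"turn":0,"gripper":1}
    - {"x":0,"y":0,"z":0,"turn":0,"gripper":1}
    - {"x":0,"y":0,"z":0,"turn":0,"gripper":1}

```text
clock: 2.55
tool_pos: [0.4602, -0.0263, 0.3397]
orientation: [179.3, 0.0, -18.0]
force: [0.2, -0.2, 0.5]
opening: 0.0878
```

```bash
python3 - <<'E'
from h import *
s=snap('wrist','w1'); print(get_obs()['tool_pos'],get_obs()['orientation'],-s['R'].T@s['t'],s['R'][2])
E
```

```text
[ 0.46025121 -0.02596933  0.33968013] [ 1.79284506e+02  1.95100146e-02 -1.80081692e+01] [ 0.53102835 -0.04761638  0.49755477] [-0.26500513  0.07450155 -0.96136455]
```

View pics/w1.png

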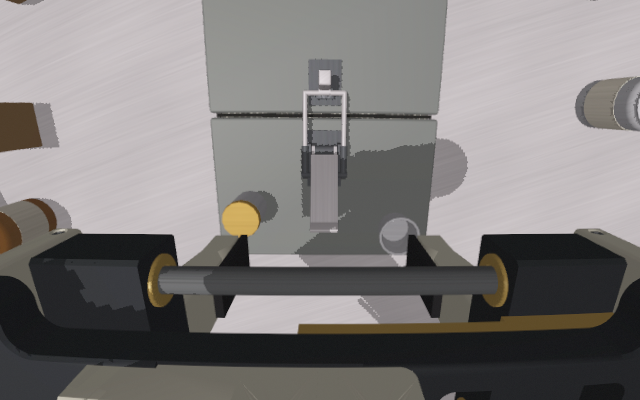

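```bash
cat >> h.py <<'E'
TH=np.deg2rad(-18.47)
EX=np.array([np.cos(TH),np.sin(TH)]);EY=np.array([-EX[1],EX[0]])
def ray(s,u,v,z):
    p=cv2.undistortPoints(np.array([[[u,v]]],float),s['intrinsics'],s['dist_coeffs'])[0,0]
    R=s['R'];C=-R.T@s['t'];d=np.r_[p,1]@R; W=C+d*(z-C[2])/d[2]; return W
def uw(W): return np.r_[W[:2]@EX,W[:2]@EY,W[2]]
E
python3 - <<'E'
from h import *
np.set_printoptions(suppress=True,precision=4)
s=dict(np.load('w1.npz'));P=pts(s)
c=s['frame'][45:240,270:380]; cv2.imwrite('pics/w1c.png',cv2.resize(c,None,fx=3,fy=3,interpolation=cv2.INTER_CUBIC))
B=np.dstack([P[...,:2]@EX,P[...,:2]@EY,P[...,2]])
for v in range(56,236,3): print(v,' '.join('%4d'%(1000*B[v,u,2]) if B[v,u,2]==B[v,u,2] else ' nan' for u in range(300,352,3)))
print('lid edges',uw(ray(s,210,100,.15)),uw(ray(s,440,100,.15)))
print('wires',uw(ray(s,305,95,.167)),uw(ray(s,346,95,.167)),'bar',uw(ray(s,325,93,.1655)))
print('split',uw(ray(s,325,115,.15)))
E
```

```text
56  149  149  148  150  150  150  150  149  149  149  148  148  149  150  150  148  148  148
59  150  149  150  153  151  153  152  153  152  153  152  151  153  152  150  150  149  149
62  150  150  149  152  152  152  152  152  152  152  152  153  153  154  149  150  149  150
65  149  150  149  151  153  152  152  152  152  152  152  151  152  152  150  150  150  149
68  149  150  150  153  152  152  152  153  153  153  152  152  152  153  149  149  149  148
71  150  149  149  152  152  152  151  193  193  194  194  152  152  152  148  147  149  151
74  149  148  148  151  152  153  191  194  194  193  194  152  153  153  149  149  150  149
77  150  149  149  152  153  153  192  194  194  193  195  152  153  152  150  148  149  149
80  149  150  150  153  152  152  193  194  194  194  193  154  153  152  149  149  149  148
83  150  149  150  154  153  152  192  195  193  193  194  152  153  153  148  151  151  150
86  149  151  149  153  154  152  163  187  189  189  186  162  152  150  149  151  148  150
89  148  150  149  152  152  153  163  176  175  175  169  162  152  153  149
[... 3991 characters left out ...]
201  201  201  201  201  200  202  201  149  150  148  149  150
221  148  149  149  150  203  203  203  203  203  202  203  203  202  149  149  148  149  151
224  150  150  149  149  206  206  205  204  204  204  204  205  206  149  150  149  149  149
227  147  149  149  150  210  210  210  209  210  209  210  209  211  149  150  149  149  149
230  150  150  149  150  212  211  212  212  213  213  212  211  212  149  150  149  150  149
233  150  149  149  151  150  150  149  149  148  150  151  149  150  150  151  150  148  149
lid edges [0.5304 0.2447 0.15  ] [ 0.5323 -0.0024  0.15  ]
wires [0.5347 0.1419 0.167 ] [0.535  0.1005 0.167 ] bar [0.5368 0.1217 0.1655]
split [0.5149 0.1215 0.15  ]
```

View pics/w1c.png

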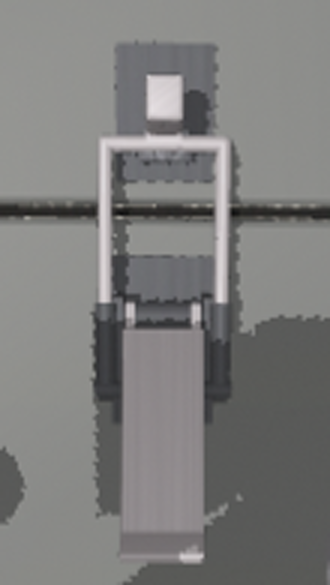

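```bash
python3 - <<'E'
from h import *
np.set_printoptions(suppress=True,precision=4)
s=dict(np.load('w1.npz'));P=pts(s)
B=np.dstack([P[...,:2]@EX,P[...,:2]@EY,P[...,2]])
q=B[158:220,314:335].reshape(-1,3);q=q[q[:,2]>.17]
k=np.polyfit(q[:,0],q[:,2],1);a=np.arctan(-k[0]);print('lever',a,k)
# plate face: distance 6mm from pivot at z=.166
# line z=k0 u+k1 ; pivot: (k0*u+k1-.166)*cos a=.006
u=(.166+.006/np.cos(a)-k[1])/k[0];print('pivot u',u)
# pin
pa=a-.1; pin=np.r_[u-.026*np.cos(pa),.166+.026*np.sin(pa)];print('pin',pin)
dz=.1655-pin[1];print('bar u',pin[0]+np.sqrt(.0832**2-dz**2))
q=B[71:84,319:331].reshape(-1,3);q=q[q[:,2]>.18];print('tabtop',q.min(0),q.max(0),np.median(q,0))
k=B[57:86,309:342].reshape(-1,3);k=k[(k[:,2]<.158)];
print('plate far edge rows', uw(ray(s,325,57.5,.153)),uw(ray(s,325,106,.153)))
for r in (90,91,92,93,94,95): print(r,s['frame'][r,312:318,1])
print(s['frame'][54:62,325-8,1],s['frame'][100:110,318,1])
for aa in (1.5,1.4,1.3):
  pin=np.r_[u-.026*np.cos(aa-.1),.166+.026*np.sin(aa-.1)]
  for z in (.1565,.1655): print(aa,z,pin,pin[0]+np.sqrt(.0832**2-(pin[1]-z)**2))
E
```

```text
lever 0.43274352064158783 [-0.4619  0.3937]
pivot u 0.4786796809226862
pin [0.4541 0.1745]
bar u 0.5368183839556184
tabtop [0.544  0.1173 0.1922] [0.5547 0.1274 0.1958] [0.5493 0.1228 0.194 ]
plate far edge rows [0.5725 0.1218 0.153 ] [0.5243 0.1216 0.153 ]
90 [149 149 148 148 148 149]
91 [189 188 188 188 187 187]
92 [207 206 206 206 206 206]
93 [198 198 199 198 198 198]
94 [162 163 163 162 163 164]
95 [113 115 129 115 126 131]
[145 146 145 145 141 125 112 112] [101 112 113 111 112 130 144 146 146 146]
1.5 0.1565 [0.4743 0.1916] 0.5496840506533243
1.5 0.1655 [0.4743 0.1916] 0.5532535548727814
1.4 0.1565 [0.4717 0.1911] 0.547410666864027
1.4 0.1655 [0.4717 0.1911] 0.550903680104621
1.3 0.1565 [0.4693 0.1902] 0.5453131202214996
1.3 0.1655 [0.4693 0.1902] 0.5486971475993113
```

Emit:
send_rows:
  steps:
    - {"x":0.03,"y":0,"z":0.0,"turn":0.5,"gripper":1}
    - {"x":0.03,"y":0,"z":0.02,"turn":0,"gripper":1}
    - {"x":0.03,"y":0,"z":0.03,"turn":0,"gripper":0.5}
    - {"x":0.013,"y":0,"z":0.03,"turn":0,"gripper":0.5}
    - {"x":0,"y":0,"z":0.03,"turn":0,"gripper":0.5}
    - {"x":0,"y":0,"z":0.01,"turn":0,"gripper":0.5}
    - {"x":0,"y":0,"z":0,"turn":0,"gripper":0.5}
    - {"x":0,"y":0,"z":0,"turn":0,"gripper":0.5}

```text
clock: 3.4
tool_pos: [0.5707, -0.0549, 0.2284]
orientation: [179.7, -1.0, -17.9]
force: [-0.5, 0.3, -0.8]
opening: 0.0463
```

```bash
python3 - <<'E'
from h import *
s=snap('wrist','w2');snap('scene','s2');o=get_obs(); print(uw(o['tool_pos']),o['orientation'],o['opening'])
E
```

```text
[0.55881507 0.12878711 0.2288414 ] [179.77502733  -1.01968448 -17.94696988] 0.04447893265762331
```

View pics/w2.png

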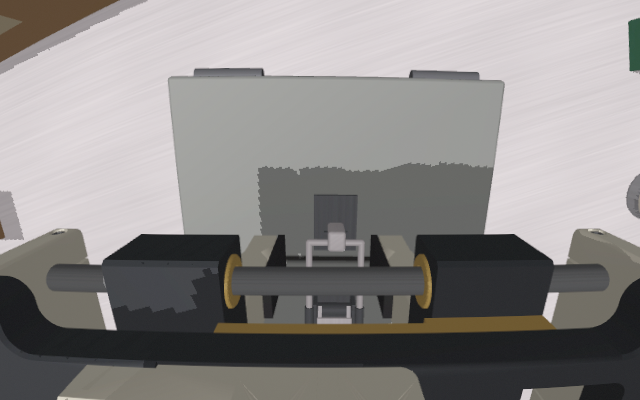

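Emit:
send_rows:
  steps:
    - {"x":-0.0115,"y":0.0075,"z":0.0,"turn":0.5,"gripper":0.4}
    - {"x":0,"y":0,"z":0.0,"turn":0,"gripper":0.4}
    - {"x":0,"y":0,"z":0.02,"turn":0,"gripper":0.4}
    - {"x":0,"y":0,"z":0.015,"turn":0,"gripper":0.4}
    - {"x":0,"y":0,"z":0.01,"turn":0,"gripper":0.4}
    - {"x":0,"y":0,"z":0,"turn":0,"gripper":0.4}
    - {"x":0,"y":0,"z":0,"turn":0,"gripper":0.4}
    - {"x":0,"y":0,"z":0,"turn":0,"gripper":0.4}

```text
clock: 4.3
tool_pos: [0.5595, -0.0587, 0.1915]
orientation: [-179.8, -1.8, -18.4]
force: [0.3, 0.7, 0.5]
opening: 0.0349
```

```bash
python3 - <<'E'
from h import *
s=snap('wrist','w3');t=snap('scene','s3');o=get_obs(); print(uw(o['tool_pos']),o['orientation'],o['opening'],o['force'])
c=s['frame'][200:340,230:430];cv2.imwrite('pics/w3c.png',cv2.resize(c,None,fx=4,fy=4,interpolation=cv2.INTER_CUBIC))
c=t['frame'][120:230,240:380];cv2.imwrite('pics/s3c.png',cv2.resize(c,None,fx=5,fy=5,interpolation=cv2.INTER_CUBIC))
E
```

```text
[0.54944429 0.12171491 0.19155533] [-179.82490748   -1.78344808  -18.42600231] 0.03548673086192634 [ 0.21775346 -0.30775867 -0.48869641]
```

View pics/w3c.png

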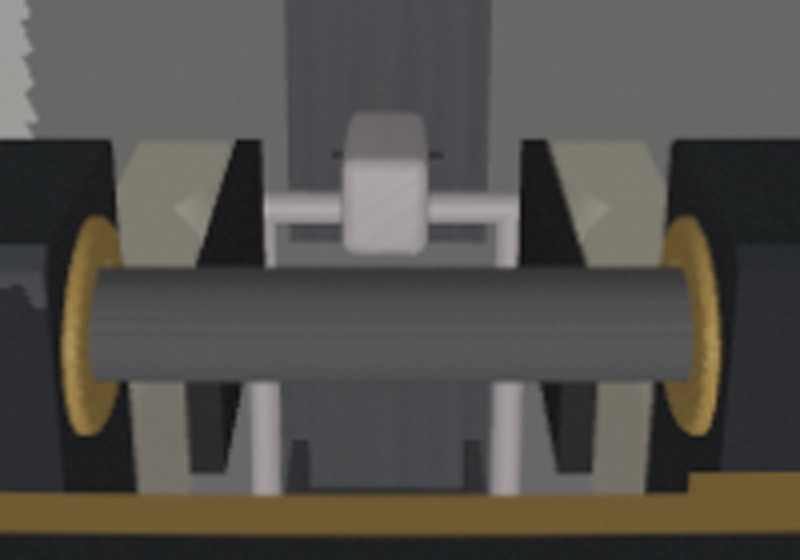

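View pics/s3c.png

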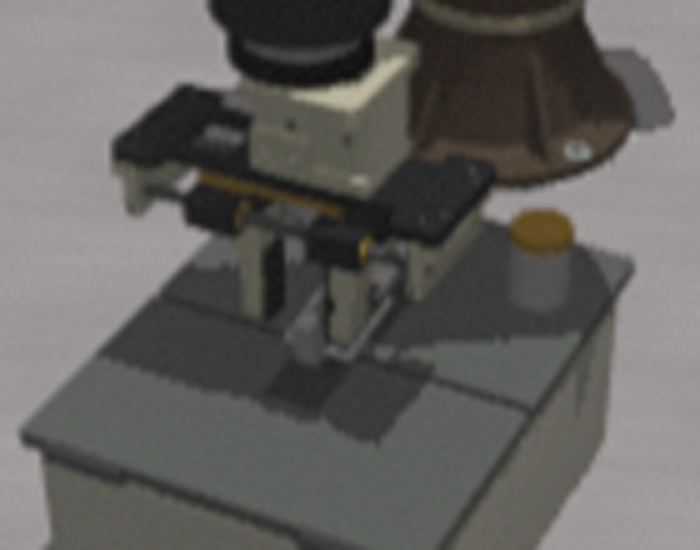

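```bash
python3 - <<'E'
from h import *
np.set_printoptions(suppress=True,precision=4)
s=dict(np.load('w3.npz'));o=get_obs()
t=uw(o['tool_pos'])
def W(u,w,z): return np.r_[EX*u+EY*w,z]
for du in(-.0095,0,.0095):
  for dw in (.0177,-.0177): print(du,dw,proj(s,W(t[0]+du,t[1]+dw,t[2])))
P=pts(s);B=np.dstack([P[...,:2]@EX,P[...,:2]@EY,P[...,2]])
print(B[245:260:3,322:334:3].reshape(-1,3)[:12])
print(B[230:240:3,327])
for p in [(-.007,0),(.007,0)]: print('tab top pred',proj(s,W(.549+p[0],.1215,.194)))
print(B[236:245,285], B[236:245,370])
E
```

```text
-0.0095 0.0177 [[295.312  265.8182]]
-0.0095 -0.0177 [[358.4974 265.9581]]
0 0.0177 [[294.8531 250.1022]]
0 -0.0177 [[358.9613 250.2324]]
0.0095 0.0177 [[294.3908 233.9103]]
0.0095 -0.0177 [[359.4292 234.03  ]]
[[0.5538 0.1243 0.1947]
 [0.5533 0.1227 0.1935]
 [0.5529 0.1211 0.1926]
 [0.5531 0.1195 0.193 ]
 [0.5515 0.1244 0.1933]
 [0.5521 0.1227 0.1946]
 [0.5516 0.1211 0.1935]
 [0.5515 0.1195 0.1933]
 [0.5504 0.1243 0.1948]
 [0.5497 0.1227 0.1933]
 [0.5504 0.1211 0.1949]
 [0.5502 0.1195 0.1945]]
[[0.5542 0.1218 0.1718]
 [0.5546 0.1217 0.1783]
 [0.5557 0.1217 0.186 ]
 [0.5563 0.1217 0.1922]]
tab top pred [[327.2601 264.5043]]
tab top pred [[327.2714 240.7225]]
[[0.5601 0.1437 0.1978]
 [0.56   0.1435 0.1989]
 [0.5599 0.1433 0.2002]
 [0.5597 0.1432 0.2011]
 [0.5595 0.1431 0.2019]
 [0.5596 0.1429 0.2037]
 [0.5594 0.1428 0.2045]
 [0.5594 0.1426 0.2059]
 [0.5588 0.1426 0.2057]] [[0.5597 0.0989 0.1965]
 [0.5603 0.0993 0.1995]
 [0.5598 0.0993 0.1998]
 [0.5594 0.0994 0.2002]
 [0.5598 0.0997 0.2025]
 [0.56   0.1    0.2046]
 [0.5598 0.1    0.2053]
 [0.5593 0.1    0.2054]
 [0.5584 0.0999 0.2045]]
```

Emit:
send_rows:
  steps:
    - {"x":-0.001,"y":0,"z":0.008,"turn":0,"gripper":0.3}
    - {"x":0,"y":0,"z":0.006,"turn":0,"gripper":0.25}
    - {"x":0,"y":0,"z":0,"turn":0,"gripper":0.2}
    - {"x":0,"y":0,"z":0,"turn":0,"gripper":0.16}
    - {"x":0,"y":0,"z":0,"turn":0,"gripper":0.14}
    - {"x":0,"y":0,"z":0,"turn":0,"gripper":0.1}
    - {"x":0,"y":0,"z":0,"turn":0,"gripper":0.05}
    - {"x":0,"y":0,"z":0,"turn":0,"gripper":0}

```text
clock: 5.2
tool_pos: [0.5595, -0.0579, 0.1766]
orientation: [-179.8, -1.8, -18.4]
force: [-0.4, 0.3, -1.2]
opening: 0.0113
```

```bash
cat > st.py <<'E'
from h import *
np.set_printoptions(suppress=True,precision=4)
o=get_obs();f=o['force'];print('t',o['clock'],'uwz',uw(o['tool_pos']),'rpy',o['orientation'],'open',o['opening'],'F u,w,z',uw(f))
E
python3 st.py
```

```text
t 5.2 uwz [0.549  0.1223 0.1766] rpy [-179.779    -1.8011  -18.4238] open 0.011301144445968565 F u,w,z [-0.4541  0.1508 -1.2134]
```

Emit:
send_rows:
  steps:
    - {"x":0,"y":0,"z":-0.002,"turn":0,"gripper":0}
    - {"x":0.002,"y":0,"z":0,"turn":0,"gripper":0}
    - {"x":0.002,"y":0,"z":0,"turn":0,"gripper":0}
    - {"x":0.002,"y":0,"z":0,"turn":0,"gripper":0}
    - {"x":0.002,"y":0,"z":0,"turn":0,"gripper":0}
    - {"x":0,"y":0,"z":0,"turn":0,"gripper":0}
    - {"x":0,"y":0,"z":0,"turn":0,"gripper":0}
    - {"x":0,"y":0,"z":0,"turn":0,"gripper":0}

```text
clock: 6.0
tool_pos: [0.5601, -0.0584, 0.1766]
orientation: [-179.8, -0.9, -18.5]
force: [-1.3, 1.8, -0.0]
opening: 0.0117
```

```bash
python3 st.py; python3 - <<'E'
from h import *
s=snap('wrist','w4')
c=s['frame'][200:340,230:430];cv2.imwrite('pics/w4c.png',cv2.resize(c,None,fx=4,fy=4,interpolation=cv2.INTER_CUBIC))
t=snap('scene','s4')
c=t['frame'][120:230,240:380];cv2.imwrite('pics/s4c.png',cv2.resize(c,None,fx=5,fy=5,interpolation=cv2.INTER_CUBIC))
E
```

```text
t 6.0 uwz [0.5497 0.1221 0.1766] rpy [-179.8341   -0.9438  -18.5388] open 0.011709734868112448 F u,w,z [-1.8482  1.3248 -0.0233]
```

View pics/w4c.png

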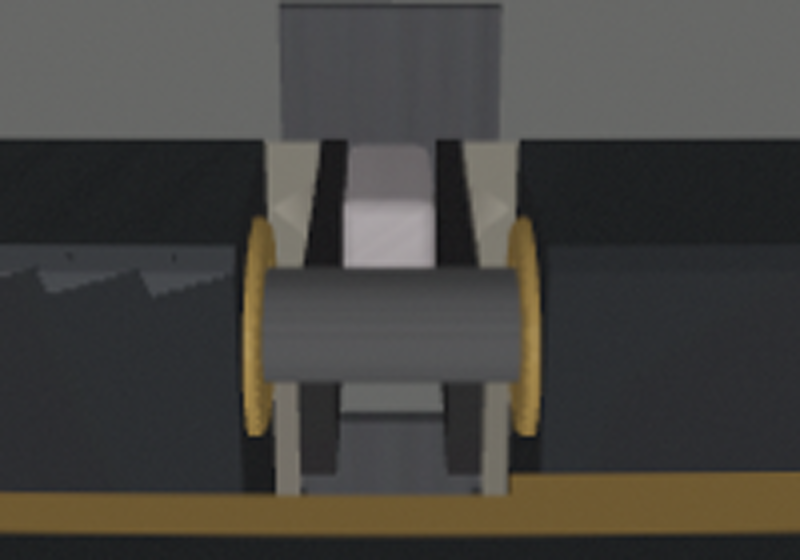

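View pics/s4c.png

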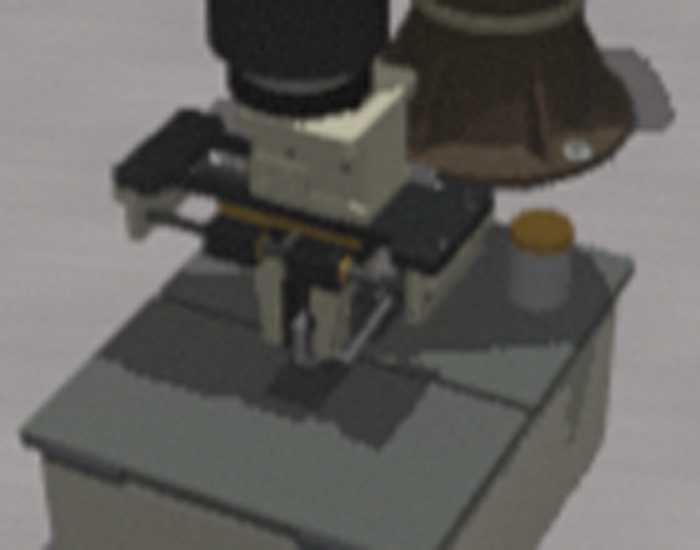

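Emit:
send_rows:
  steps:
    - {"x":0,"y":0,"z":0,"turn":0,"gripper":0}
    - {"x":0,"y":0,"z":0,"turn":0,"gripper":0}
    - {"x":0,"y":0,"z":0,"turn":0,"gripper":0}
    - {"x":0,"y":0,"z":0,"turn":0,"gripper":0}
    - {"x":0,"y":0,"z":-0.002,"turn":0,"gripper":0}
    - {"x":0.004,"y":0,"z":-0.001,"turn":0,"gripper":0}
    - {"x":0.004,"y":0,"z":-0.001,"turn":0,"gripper":0}
    - {"x":0.004,"y":0,"z":-0.001,"turn":0,"gripper":0}

```text
clock: 6.9
tool_pos: [0.5652, -0.0611, 0.1791]
orientation: [-179.9, -0.2, -18.6]
force: [-7.2, 8.1, 2.4]
opening: 0.0117
```

```bash
python3 st.py
```

```text
t 6.9 uwz [0.5554 0.1211 0.1791] rpy [-179.9303   -0.2007  -18.6495] open 0.011713651965133203 F u,w,z [-9.3964  5.4013  2.406 ]
```

Emit:
send_rows:
  steps:
    - {"x":0.003,"y":-0.002,"z":0,"turn":0,"gripper":0}
    - {"x":0.003,"y":-0.001,"z":0,"turn":0,"gripper":0}
    - {"x":0.003,"y":-0.001,"z":0,"turn":0,"gripper":0}
    - {"x":0.003,"y":-0.001,"z":0,"turn":0,"gripper":0}
    - {"x":0,"y":0,"z":0,"turn":0,"gripper":0}
    - {"x":0,"y":0,"z":0,"turn":0,"gripper":0}
    - {"x":0,"y":0,"z":0,"turn":0,"gripper":0}
    - {"x":0,"y":0,"z":0,"turn":0,"gripper":0}

```text
clock: 7.7
tool_pos: [0.5704, -0.0617, 0.178]
orientation: [179.7, 0.7, -18.7]
force: [-2.4, 1.9, 1.0]
opening: 0.012
```

```bash
python3 st.py; python3 - <<'E'
from h import *
s=snap('wrist','w5')
t=snap('scene','s5')
c=t['frame'][120:230,240:380];cv2.imwrite('pics/s5c.png',cv2.resize(c,None,fx=5,fy=5,interpolation=cv2.INTER_CUBIC))
E
```

```text
t 7.7 uwz [0.5606 0.1222 0.178 ] rpy [179.662    0.676  -18.7203] open 0.011969522989822765 F u,w,z [-2.8914  1.0183  0.9611]
```

View pics/w5.png

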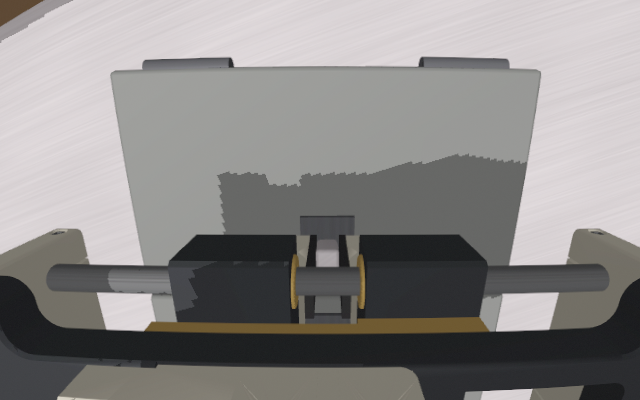

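View pics/s5c.png

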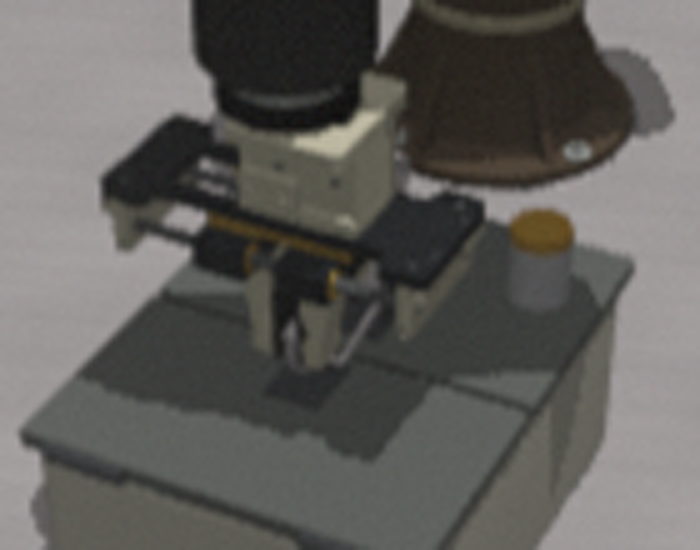

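```bash
python3 - <<'E'
from h import *
np.set_printoptions(suppress=True,precision=4)
s=dict(np.load('w5.npz'));P=pts(s);B=np.dstack([P[...,:2]@EX,P[...,:2]@EY,P[...,2]])
for v in range(212,272,3): print(v,B[v,327],s['frame'][v,327,1])
c=s['frame'][205:335,280:375];cv2.imwrite('pics/w5c.png',cv2.resize(c,None,fx=4.5,fy=4.5,interpolation=cv2.INTER_CUBIC))
t=dict(np.load('top0.npz'))
a=snap('top','t5');c=a['frame'][140:270,265:390]; cv2.imwrite('pics/t5c.png',cv2.resize(c,None,fx=4.6,fy=4.6,interpolation=cv2.INTER_CUBIC))
E
```

```text
212 [0.5737 0.122  0.1506] 102
215 [0.5714 0.122  0.1497] 94
218 [0.5706 0.122  0.1532] 76
221 [0.5684 0.122  0.1526] 75
224 [0.5667 0.1221 0.1531] 75
227 [0.5649 0.1221 0.1537] 76
230 [0.5626 0.1221 0.153 ] 76
233 [0.5599 0.1221 0.1513] 75
236 [0.5585 0.1221 0.153 ] 75
239 [0.557  0.1221 0.1541] 86
242 [0.5639 0.1222 0.1742] 99
245 [0.5661 0.1222 0.1828] 101
248 [0.5674 0.1222 0.1892] 103
251 [0.5678 0.1222 0.1937] 146
254 [0.5664 0.1222 0.194 ] 166
257 [0.5652 0.1222 0.195 ] 166
260 [0.5637 0.1222 0.1953] 163
263 [0.5628 0.1222 0.1967] 165
266 [0.5606 0.1223 0.1957] 140
269 [0.5928 0.1223 0.2567] 58
```

View pics/w5c.png

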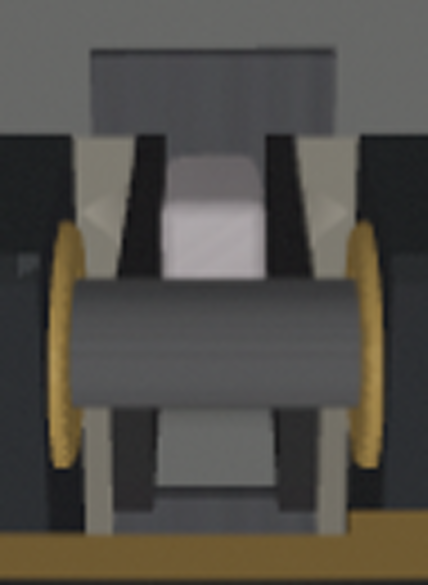

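View pics/t5c.png

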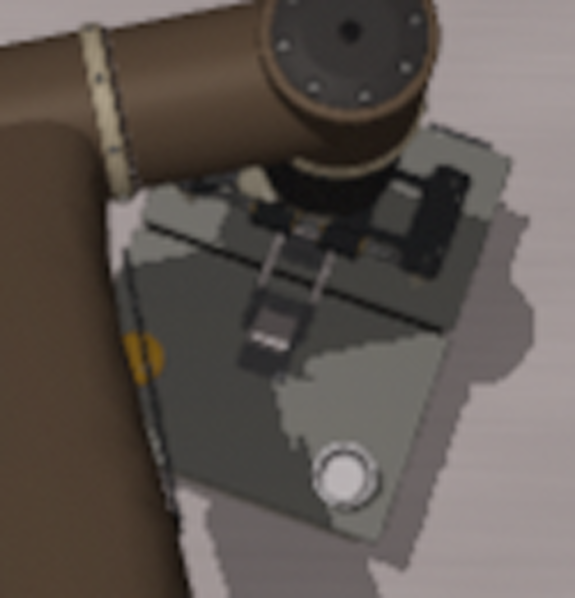

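Emit:
send_rows:
  steps:
    - {"x":0.004,"y":-0.001,"z":0,"turn":0,"gripper":0}
    - {"x":0.004,"y":-0.001,"z":0,"turn":0,"gripper":0}
    - {"x":0.003,"y":-0.001,"z":0,"turn":0,"gripper":0}
    - {"x":0.003,"y":-0.001,"z":0,"turn":0,"gripper":0}
    - {"x":0,"y":0,"z":0,"turn":0,"gripper":0}
    - {"x":0,"y":0,"z":0,"turn":0,"gripper":0}
    - {"x":0,"y":0,"z":0,"turn":0,"gripper":0}
    - {"x":0,"y":0,"z":0,"turn":0,"gripper":0}

```text
clock: 8.65
tool_pos: [0.5798, -0.0645, 0.1764]
orientation: [179.3, 1.3, -18.8]
force: [-4.1, 1.7, 2.7]
opening: 0.0117
```

```bash
cat > tab.py <<'E'
from h import *
import sys
np.set_printoptions(suppress=True,precision=4)
exec(open('st.py').read().split('\n',2)[2])
n=sys.argv[1]
s=snap('wrist',n);P=pts(s);B=np.dstack([P[...,:2]@EX,P[...,:2]@EY,P[...,2]])
Q=np.nanmedian(B[225:275,324:331],axis=1);G=np.median(s['frame'][225:275,324:331,1],axis=1)
for i in range(0,50,2): print(225+i,Q[i],G[i])
c=s['frame'][205:335,280:375];cv2.imwrite('pics/%sc.png'%n,cv2.resize(c,None,fx=4.5,fy=4.5,interpolation=cv2.INTER_CUBIC))
top=Q[(G>150)&(Q[:,2]<.21)];fr=Q[(G<125)&(G>92)&(Q[:,2]>.168)&(Q[:,2]<.2)]
print('n',len(top),len(fr))
if len(fr)>3: print('front tilt',np.polyfit(fr[:,2],fr[:,0],1), fr.max(0))
E
python3 tab.py w6
```

```text
t 8.65 uwz [0.5703 0.1225 0.1764] rpy [179.285    1.2765 -18.7612] open 0.011742195502777112 F u,w,z [-4.4103  0.2845  2.7423]
225 [0.5748 0.1222 0.1498] 103.0
227 [0.5734 0.1222 0.1496] 103.0
229 [0.572  0.1219 0.1495] 104.0
231 [0.5713 0.1223 0.1511] 51.0
233 [0.5708 0.1223 0.1531] 74.0
235 [0.5695 0.1223 0.1533] 75.0
237 [0.568  0.1223 0.153 ] 75.0
239 [0.5665 0.1223 0.1527] 74.0
241 [0.5652 0.1223 0.153 ] 90.0
243 [0.5727 0.1225 0.1719] 98.0
245 [0.575  0.1225 0.1793] 99.0
247 [0.5768 0.1226 0.1854] 99.0
249 [0.5782 0.1229 0.1907] 120.0
251 [0.5775 0.1226 0.1916] 149.0
253 [0.5766 0.1227 0.1919] 167.0
255 [0.5758 0.1227 0.1925] 166.0
257 [0.5748 0.1227 0.1927] 166.0
259 [0.5738 0.1227 0.193 ] 165.0
261 [0.573  0.1227 0.1936] 164.0
263 [0.5719 0.1227 0.1936] 166.0
265 [0.571  0.1227 0.194 ] 165.0
267 [0.6035 0.1232 0.2539] 74.0
269 [0.6036 0.1232 0.2552] 58.0
271 [0.6038 0.1233 0.2566] 64.0
273 [0.6036 0.1232 0.2573] 72.0
n 14 8
front tilt [0.2937 0.5223] [0.5782 0.1229 0.1907]
```

Emit:
send_rows:
  steps:
    - {"x":-0.001,"y":0,"z":0.003,"turn":0,"gripper":0}
    - {"x":-0.001,"y":0,"z":0.003,"turn":0,"gripper":0}
    - {"x":-0.0005,"y":0,"z":0.003,"turn":0,"gripper":0}
    - {"x":0,"y":0,"z":0,"turn":0,"gripper":0}
    - {"x":0,"y":0,"z":0,"turn":0,"gripper":0}
    - {"x":0,"y":0,"z":0,"turn":0,"gripper":0}
    - {"x":0,"y":0,"z":0,"turn":0,"gripper":0}
    - {"x":0,"y":0,"z":0,"turn":0,"gripper":0}

```text
clock: 9.5
tool_pos: [0.5789, -0.0641, 0.1677]
orientation: [179.3, 1.0, -18.7]
force: [-2.5, -0.3, 3.5]
opening: 0.0118
```

```bash
python3 tab.py w7
```

```text
t 9.5 uwz [0.5694 0.1226 0.1677] rpy [179.3149   1.041  -18.717 ] open 0.011799032018706052 F u,w,z [-2.2317 -1.0766  3.5293]
225 [0.5774 0.1224 0.1497] 104.0
227 [0.5761 0.1224 0.1499] 104.0
229 [0.5749 0.1224 0.1499] 104.0
231 [0.5736 0.1225 0.15  ] 103.0
233 [0.5721 0.1224 0.1497] 104.0
235 [0.5712 0.1225 0.1504] 61.0
237 [0.571  0.1225 0.153 ] 70.0
239 [0.5695 0.1225 0.1525] 74.0
241 [0.5683 0.1225 0.1527] 75.0
243 [0.5672 0.1225 0.1532] 76.0
245 [0.5702 0.1226 0.1624] 98.0
247 [0.5774 0.1227 0.1801] 106.0
249 [0.5772 0.1227 0.182 ] 141.0
251 [0.5765 0.1228 0.1828] 162.0
253 [0.5753 0.1228 0.1827] 163.0
255 [0.5746 0.1228 0.1834] 163.0
257 [0.5737 0.1228 0.184 ] 164.0
259 [0.5727 0.1228 0.184 ] 163.0
261 [0.5718 0.1228 0.1845] 164.0
263 [0.5706 0.1228 0.1844] 166.0
265 [0.5698 0.1228 0.185 ] 166.0
267 [0.6021 0.1233 0.245 ] 74.0
269 [0.6025 0.1233 0.2468] 58.0
271 [0.6022 0.1233 0.2473] 64.0
273 [0.6021 0.1233 0.2483] 72.0
n 16 2
```

Emit:
send_rows:
  steps:
    - {"x":-0.001,"y":0,"z":0.003,"turn":0,"gripper":0}
    - {"x":-0.001,"y":0,"z":0.002,"turn":0,"gripper":0}
    - {"x":0,"y":0,"z":0,"turn":0,"gripper":0}
    - {"x":0,"y":0,"z":0,"turn":0,"gripper":0}
    - {"x":0,"y":0,"z":0,"turn":0,"gripper":0}
    - {"x":0,"y":0,"z":0,"turn":0,"gripper":0}
    - {"x":0,"y":0,"z":0,"turn":0,"gripper":0}
    - {"x":0,"y":0,"z":0,"turn":0,"gripper":0}

```text
clock: 10.35
tool_pos: [0.578, -0.0637, 0.1629]
orientation: [179.3, 0.9, -18.7]
force: [-1.1, -1.7, 3.5]
opening: 0.0115
```

```bash
python3 tab.py w8
```

```text
t 10.35 uwz [0.5684 0.1227 0.1629] rpy [179.3419   0.8923 -18.7031] open 0.011535886230990298 F u,w,z [-0.4617 -1.9545  3.4768]
225 [0.5783 0.1223 0.1496] 104.0
227 [0.5769 0.1226 0.1494] 104.0
229 [0.5759 0.1226 0.1499] 104.0
231 [0.5746 0.1226 0.1498] 104.0
233 [0.5734 0.1226 0.15  ] 104.0
235 [0.5721 0.1226 0.1499] 103.0
237 [0.571  0.1226 0.1504] 50.0
239 [0.5706 0.1226 0.1524] 74.0
241 [0.5696 0.1226 0.153 ] 75.0
243 [0.5683 0.1226 0.1529] 74.0
245 [0.567  0.1226 0.1527] 76.0
247 [0.5767 0.1228 0.1759] 122.0
249 [0.576  0.1228 0.1769] 150.0
251 [0.5751 0.1228 0.1772] 160.0
253 [0.5743 0.1229 0.1778] 160.0
255 [0.5733 0.1229 0.178 ] 161.0
257 [0.5727 0.1229 0.1792] 162.0
259 [0.5715 0.1229 0.179 ] 162.0
261 [0.5707 0.1229 0.1796] 164.0
263 [0.5699 0.1229 0.18  ] 164.0
265 [0.569  0.1229 0.1805] 164.0
267 [0.6012 0.1233 0.2408] 74.0
269 [0.6013 0.1233 0.2421] 59.0
271 [0.6011 0.1233 0.2428] 64.0
273 [0.601  0.1234 0.2436] 72.0
n 16 1
```

View pics/w8c.png

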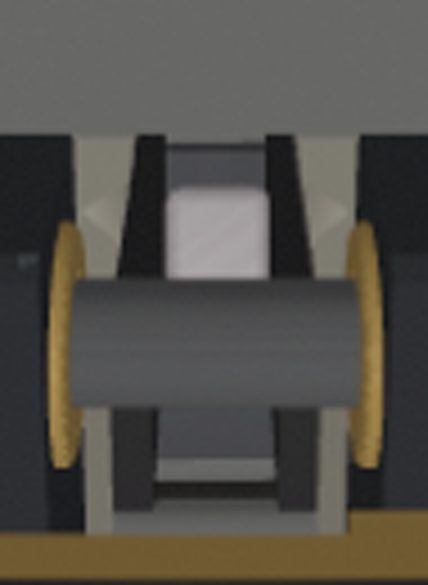

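Emit:
send_rows:
  steps:
    - {"x":-0.003,"y":0.0005,"z":0.0005,"turn":0,"gripper":0}
    - {"x":-0.003,"y":0.0005,"z":0.0005,"turn":0,"gripper":0}
    - {"x":-0.003,"y":0,"z":0.0005,"turn":0,"gripper":0}
    - {"x":0,"y":0,"z":0,"turn":0,"gripper":0}
    - {"x":0,"y":0,"z":0,"turn":0,"gripper":0}
    - {"x":0,"y":0,"z":0,"turn":0,"gripper":0}
    - {"x":0,"y":0,"z":0,"turn":0,"gripper":0}
    - {"x":0,"y":0,"z":0,"turn":0,"gripper":0}

```text
clock: 11.2
tool_pos: [0.5714, -0.0614, 0.1625]
orientation: [179.5, 0.6, -18.7]
force: [0.9, -1.4, 2.1]
opening: 0.0115
```

```bash
python3 tab.py w9 | egrep -v '^2[234]'
```

```text
t 11.2 uwz [0.5614 0.1228 0.1625] rpy [179.462    0.551  -18.6539] open 0.011466544473896015 F u,w,z [ 1.338  -1.0133  2.103 ]
251 [0.5681 0.1229 0.1772] 161.0
253 [0.5672 0.1229 0.1775] 161.0
255 [0.5664 0.1229 0.1781] 161.0
257 [0.5652 0.1229 0.178 ] 162.0
259 [0.5646 0.1229 0.1789] 163.0
261 [0.5638 0.1229 0.1794] 164.0
263 [0.5624 0.1231 0.179 ] 165.0
265 [0.5615 0.1229 0.1794] 165.0
267 [0.5938 0.1232 0.2406] 74.0
269 [0.5939 0.1232 0.242 ] 58.0
271 [0.5936 0.1232 0.2425] 65.0
273 [0.5936 0.1233 0.2436] 72.0
n 16 1
```

Emit:
send_rows:
  steps:
    - {"x":0,"y":0,"z":0,"turn":0,"gripper":0.3}
    - {"x":0,"y":0,"z":0,"turn":0,"gripper":0.3}
    - {"x":0,"y":0,"z":-0.005,"turn":0,"gripper":0.3}
    - {"x":0,"y":0,"z":-0.02,"turn":0,"gripper":0.3}
    - {"x":0,"y":0,"z":-0.03,"turn":0,"gripper":0.3}
    - {"x":0,"y":0,"z":-0.04,"turn":0,"gripper":0}
    - {"x":0,"y":0,"z":-0.04,"turn":0,"gripper":0}
    - {"x":0,"y":0,"z":0,"turn":0,"gripper":0}

```text
clock: 12.05
tool_pos: [0.5697, -0.0603, 0.3001]
orientation: [179.3, 1.1, -18.7]
force: [0.0, 0.4, -0.6]
opening: 0.0078
```

```bash
python3 st.py; python3 - <<'E'
from h import *
s=snap('wrist','w10')
t=snap('scene','s10')
c=t['frame'][120:230,240:380];cv2.imwrite('pics/s10c.png',cv2.resize(c,None,fx=5,fy=5,interpolation=cv2.INTER_CUBIC))
a=snap('top','t10');c=a['frame'][140:270,265:390]; cv2.imwrite('pics/t10c.png',cv2.resize(c,None,fx=4.6,fy=4.6,interpolation=cv2.INTER_CUBIC))
E
```

```text
t 12.05 uwz [0.5595 0.1233 0.3001] rpy [179.2722   1.1402 -18.7133] open 0.007825798869387238 F u,w,z [-0.0872  0.4093 -0.5866]
```

View pics/w10.png

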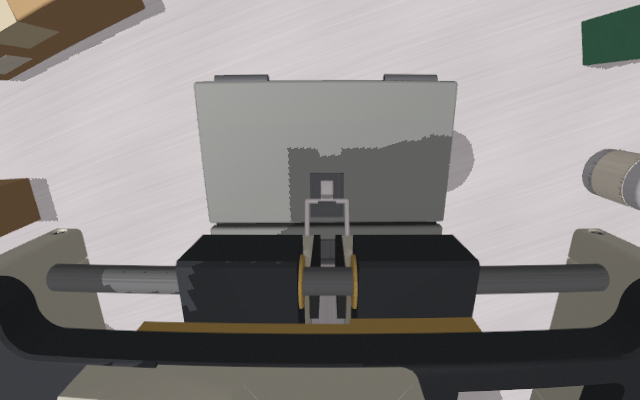

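View pics/s10c.png

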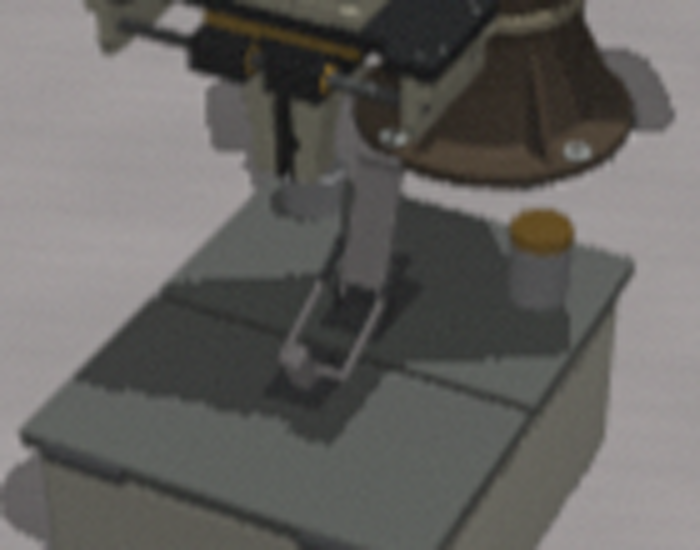

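View pics/t10c.png

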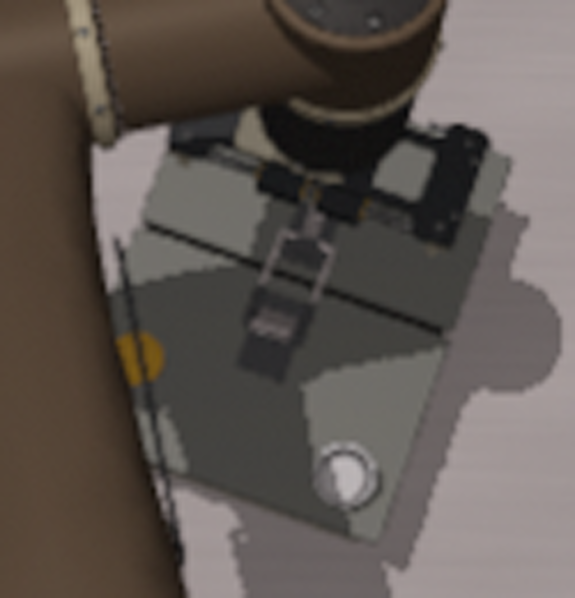

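```bash
python3 - <<'E'
from h import *
np.set_printoptions(suppress=True,precision=4)
s=dict(np.load('w10.npz'));P=pts(s);B=np.dstack([P[...,:2]@EX,P[...,:2]@EY,P[...,2]])
for v in range(170,236,3): print(v,B[v,327],s['frame'][v,327,1],B[v,307],B[v,346])
a=dict(np.load('t10.npz'));P=pts(a)
B=np.dstack([P[...,:2]@EX,P[...,:2]@EY,P[...,2]])
q=B[205:220,315:332].reshape(-1,3);q=q[q[:,2]>.2];print(q[np.argsort(q[:,2])][::3])
E
```

```text
170 [0.5738 0.1217 0.15  ] 96 [0.574  0.1416 0.15  ] [0.574  0.1028 0.1512]
173 [0.5708 0.1217 0.1501] 66 [0.5708 0.1417 0.1495] [0.5708 0.1027 0.1508]
176 [0.5682 0.1217 0.1521] 71 [0.5676 0.1418 0.1488] [0.5677 0.1026 0.1503]
179 [0.5653 0.1217 0.1528] 73 [0.5646 0.1418 0.1494] [0.5645 0.1026 0.1499]
182 [0.5679 0.122  0.1761] 146 [0.5615 0.1419 0.1494] [0.5613 0.1025 0.1497]
185 [0.5655 0.122  0.1777] 147 [0.5584 0.142  0.1495] [0.5582 0.1025 0.1498]
188 [0.5632 0.122  0.1799] 151 [0.5555 0.142  0.1502] [0.5553 0.1025 0.1507]
191 [0.5605 0.122  0.1803] 152 [0.5519 0.1422 0.1486] [0.5519 0.1024 0.1497]
194 [0.558  0.1221 0.1816] 133 [0.5489 0.1422 0.1494] [0.5486 0.1023 0.1494]
197 [0.551  0.122  0.1678] 106 [0.5459 0.1422 0.1501] [0.5454 0.1023 0.1492]
200 [0.5451 0.1219 0.1582] 140 [0.5446 0.142  0.1561] [0.5446 0.1028 0.1573]
203 [0.5435 0.1219 0.1631] 68 [0.5425 0.1419 0.1595] [0.5419 0.1029 0.1587]
206 [0.54   0.1219 0.162 ] 69 [0.5395 0.1419 0.16  ] [0.539  0.1029 0.1594]
209 [0.5368 0.122  0.1619] 68 [0.5367 0.1419 0.1611] [0.5366 0.103  0.1618]
212 [0.534 0.122 0.163] 68 [0
[... 188 characters left out ...]
0.1646]
221 [0.5193 0.1219 0.1494] 88 [0.5253 0.142  0.1646] [0.5254 0.1031 0.166 ]
224 [0.5143 0.1219 0.1452] 29 [0.5234 0.1419 0.1681] [0.5223 0.1031 0.1661]
227 [0.5112 0.1219 0.1461] 77 [0.5201 0.142  0.1678] [0.5198 0.1032 0.1678]
230 [0.509  0.122  0.1492] 96 [0.5175 0.1419 0.1694] [0.5174 0.1033 0.1698]
233 [0.506  0.122  0.1502] 96 [0.5149 0.1419 0.1706] [0.5144 0.1033 0.1703]
[[0.4717 0.1183 0.2016]
 [0.4702 0.1213 0.2039]
 [0.4694 0.1316 0.207 ]
 [0.4661 0.1375 0.214 ]
 [0.4663 0.1167 0.2163]
 [0.454  0.13   0.2405]
 [0.4526 0.1228 0.2443]
 [0.4546 0.1167 0.2455]
 [0.4571 0.1279 0.2471]
 [0.4561 0.1106 0.2501]
 [0.4567 0.1176 0.2519]
 [0.4587 0.1116 0.2531]
 [0.4546 0.1204 0.2582]]
```

Emit:
send_rows:
  steps:
    - {"x":-0.03,"y":0,"z":0,"turn":0,"gripper":0}
    - {"x":-0.03,"y":0,"z":0.02,"turn":0,"gripper":0}
    - {"x":-0.007,"y":0,"z":0.03,"turn":0,"gripper":0}
    - {"x":0,"y":0,"z":0.02,"turn":0,"gripper":0}
    - {"x":0,"y":0,"z":0,"turn":0,"gripper":0}
    - {"x":0,"y":0,"z":0,"turn":0,"gripper":0}
    - {"x":0,"y":0,"z":0,"turn":0,"gripper":0}
    - {"x":0,"y":0,"z":0,"turn":0,"gripper":0}

```text
clock: 13.0
tool_pos: [0.4952, -0.039, 0.2179]
orientation: [178.8, 2.2, -18.8]
force: [-0.3, -0.4, -0.3]
opening: 0.0003
```

```bash
python3 st.py
```

```text
t 13.0 uwz [0.482  0.1199 0.2179] rpy [178.7776   2.2469 -18.8286] open 0.0003368519685764839 F u,w,z [-0.1963 -0.4863 -0.3088]
```

Emit:
send_rows:
  steps:
    - {"x":0,"y":-0.002,"z":-0.01,"turn":0,"gripper":0}
    - {"x":-0.005,"y":0,"z":0,"turn":0,"gripper":0}
    - {"x":-0.005,"y":0,"z":0,"turn":0,"gripper":0}
    - {"x":-0.004,"y":0,"z":0,"turn":0,"gripper":0}
    - {"x":-0.004,"y":0,"z":0,"turn":0,"gripper":0}
    - {"x":-0.004,"y":0,"z":0,"turn":0,"gripper":0}
    - {"x":-0.004,"y":0,"z":0.001,"turn":0,"gripper":0}
    - {"x":-0.004,"y":0,"z":0.001,"turn":0,"gripper":0}

```text
clock: 13.8
tool_pos: [0.4687, -0.0264, 0.2297]
orientation: [178.9, 1.9, -18.8]
force: [6.3, -3.2, -6.6]
opening: 0.0002
```

```bash
python3 st.py
```

```text
t 13.8 uwz [0.4529 0.1234 0.2297] rpy [178.939    1.8885 -18.8375] open 0.00020802651425541258 F u,w,z [ 6.9792 -1.0703 -6.5875]
```

Emit:
send_rows:
  steps:
    - {"x":0.003,"y":0,"z":0.003,"turn":0,"gripper":0}
    - {"x":0.002,"y":0,"z":0.005,"turn":0,"gripper":0}
    - {"x":0.0,"y":0,"z":0,"turn":0,"gripper":0}
    - {"x":0,"y":0,"z":0,"turn":0,"gripper":0}
    - {"x":0,"y":0,"z":0,"turn":0,"gripper":0}
    - {"x":0,"y":0,"z":0,"turn":0,"gripper":0}
    - {"x":0,"y":0,"z":0,"turn":0,"gripper":0}
    - {"x":0,"y":0,"z":0,"turn":0,"gripper":0}

```text
clock: 14.6
tool_pos: [0.4743, -0.0282, 0.2225]
orientation: [179.0, 1.8, -18.8]
force: [1.6, -0.6, 2.0]
opening: 0.0001
```

```bash
python3 st.py;  python3 - <<'E'
from h import *
s=snap('wrist','w11')
t=snap('scene','s11')
c=t['frame'][120:230,240:380];cv2.imwrite('pics/s11c.png',cv2.resize(c,None,fx=5,fy=5,interpolation=cv2.INTER_CUBIC))
P=pts(s);B=np.dstack([P[...,:2]@EX,P[...,:2]@EY,P[...,2]])
E
```

```text
t 14.6 uwz [0.4588 0.1235 0.2225] rpy [178.9666   1.7521 -18.7934] open 0.0001237602857850601 F u,w,z [ 1.7323 -0.0319  2.0193]
```

View pics/w11.png

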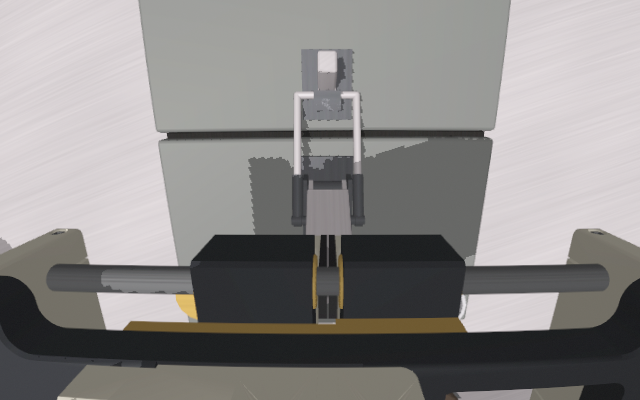

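View pics/s11c.png

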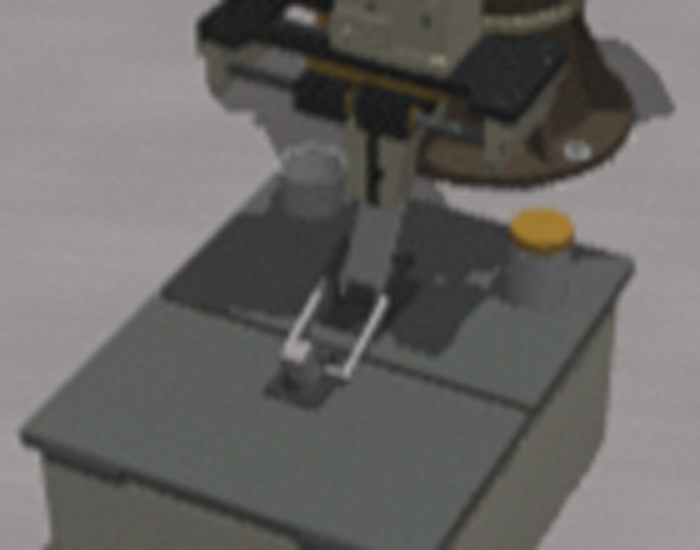

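Emit:
send_rows:
  steps:
    - {"x":-0.004,"y":0.001,"z":0.003,"turn":0,"gripper":0}
    - {"x":-0.004,"y":0,"z":0.003,"turn":0,"gripper":0}
    - {"x":-0.004,"y":0,"z":0.0035,"turn":0,"gripper":0}
    - {"x":-0.004,"y":0,"z":0.0035,"turn":0,"gripper":0}
    - {"x":-0.0035,"y":0,"z":0.004,"turn":0,"gripper":0}
    - {"x":-0.0035,"y":0,"z":0.004,"turn":0,"gripper":0}
    - {"x":-0.0035,"y":0,"z":0.004,"turn":0,"gripper":0}
    - {"x":-0.003,"y":0,"z":0.004,"turn":0,"gripper":0}

```text
clock: 15.5
tool_pos: [0.4511, -0.0204, 0.1999]
orientation: [179.2, 0.8, -18.6]
force: [3.3, -2.9, 3.0]
opening: 0.0003
```

```bash
cat > lev.py <<'E'
exec(open('st.py').read())
t=uw(o['tool_pos']);v=np.array([.4787-(t[0]-.0095),t[2]-.166]);r=np.hypot(*v);print('backedge r',np.sqrt(r*r-.006**2),'theta',np.arctan2(v[1],v[0])-np.arcsin(.006/r))
E
python3 lev.py
```

```text
t 15.5 uwz [0.4343 0.1235 0.1999] rpy [179.1992   0.7594 -18.6261] open 0.00031015407253497237 F u,w,z [ 4.011  -1.6655  2.9843]
backedge r 0.06338997355987094 theta 0.46783028955293515
```

Emit:
send_rows:
  steps:
    - {"x":-0.0025,"y":0,"z":0.005,"turn":0,"gripper":0}
    - {"x":-0.002,"y":0,"z":0.005,"turn":0,"gripper":0}
    - {"x":-0.002,"y":0,"z":0.005,"turn":0,"gripper":0}
    - {"x":-0.001,"y":0,"z":0.005,"turn":0,"gripper":0}
    - {"x":0,"y":0,"z":0,"turn":0,"gripper":0}
    - {"x":0,"y":0,"z":0,"turn":0,"gripper":0}
    - {"x":0,"y":0,"z":0,"turn":0,"gripper":0}
    - {"x":0,"y":0,"z":0,"turn":0,"gripper":0}

```text
clock: 16.3
tool_pos: [0.4387, -0.0181, 0.1751]
orientation: [179.0, 1.2, -18.7]
force: [-0.5, -0.7, 0.6]
opening: 0.0007
```

```bash
python3 lev.py
```

```text
t 16.3 uwz [0.4218 0.1218 0.1751] rpy [179.0226   1.2392 -18.7029] open 0.0007127685640405624 F u,w,z [-0.2141 -0.7897  0.6386]
backedge r 0.06669983649759782 theta 0.04611159538818235
```

Emit:
send_rows:
  steps:
    - {"x":0,"y":0,"z":0.001,"turn":0,"gripper":0}
    - {"x":0,"y":0,"z":0.001,"turn":0,"gripper":0}
    - {"x":0,"y":0,"z":0.001,"turn":0,"gripper":0}
    - {"x":0,"y":0,"z":0.001,"turn":0,"gripper":0}
    - {"x":0,"y":0,"z":0.001,"turn":0,"gripper":0}
    - {"x":0,"y":0,"z":0.001,"turn":0,"gripper":0}
    - {"x":0,"y":0,"z":0.001,"turn":0,"gripper":0}
    - {"x":0,"y":0,"z":0.001,"turn":0,"gripper":0}

```text
clock: 17.1
tool_pos: [0.4391, -0.0181, 0.1721]
orientation: [179.1, 1.1, -18.6]
force: [-5.5, 3.1, 11.2]
opening: 0.0005
```

```bash
python3 lev.py
```

```text
t 17.1 uwz [0.4222 0.1219 0.1721] rpy [179.0811   1.0765 -18.6082] open 0.0004531848028577928 F u,w,z [-6.1995  1.2469 11.1522]
backedge r 0.06596963660335212 theta 0.0012639280360045024
```

Emit:
send_rows:
  steps:
    - {"x":0,"y":0,"z":0,"turn":0,"gripper":0}
    - {"x":0,"y":0,"z":0,"turn":0,"gripper":0}
    - {"x":0,"y":0,"z":0,"turn":0,"gripper":0}
    - {"x":0,"y":0,"z":0.001,"turn":0,"gripper":0}
    - {"x":0,"y":0,"z":0.001,"turn":0,"gripper":0}
    - {"x":0,"y":0,"z":0.001,"turn":0,"gripper":0}
    - {"x":0,"y":0,"z":0.001,"turn":0,"gripper":0}
    - {"x":0,"y":0,"z":0.001,"turn":0,"gripper":0}

```text
clock: 17.9
tool_pos: [0.4394, -0.0181, 0.172]
orientation: [179.1, 0.9, -18.5]
force: [-6.1, 1.9, 13.5]
opening: 0.0005
```

```bash
python3 lev.py
```

```text
t 17.9 uwz [0.4225 0.1221 0.172 ] rpy [179.1063   0.9478 -18.5074] open 0.0004839491670793896 F u,w,z [-6.3579 -0.1478 13.506 ]
backedge r 0.06572493400494374 theta 0.00012814648094970627
```

Emit:
send_rows:
  steps:
    - {"x":-0.0005,"y":0,"z":0.0005,"turn":0,"gripper":0}
    - {"x":-0.0005,"y":0,"z":0.001,"turn":0,"gripper":0}
    - {"x":-0.0005,"y":0,"z":0.0012,"turn":0,"gripper":0}
    - {"x":-0.0005,"y":0,"z":0.0013,"turn":0,"gripper":0}
    - {"x":-0.0005,"y":0,"z":0.0013,"turn":0,"gripper":0}
    - {"x":-0.0005,"y":0,"z":0.0013,"turn":0,"gripper":0}
    - {"x":-0.0005,"y":0,"z":0.0013,"turn":0,"gripper":0}
    - {"x":-0.0005,"y":0,"z":0.0013,"turn":0,"gripper":0}

```text
clock: 18.7
tool_pos: [0.4393, -0.018, 0.172]
orientation: [179.1, 0.4, -18.3]
force: [-5.4, 0.7, 13.6]
opening: 0.0005
```

```bash
python3 lev.py
```

```text
t 18.7 uwz [0.4224 0.1221 0.172 ] rpy [179.109    0.3592 -18.2692] open 0.0004700515154640326 F u,w,z [-5.301  -1.0627 13.6081]
backedge r 0.06577710261582488 theta -0.0007595526049564982
```

Emit:
send_rows:
  steps:
    - {"x":-0.0005,"y":0,"z":0.0013,"turn":0,"gripper":0}
    - {"x":-0.0005,"y":0,"z":0.0015,"turn":0,"gripper":0}
    - {"x":-0.0005,"y":0,"z":0.0016,"turn":0,"gripper":0}
    - {"x":-0.0005,"y":0,"z":0.0017,"turn":0,"gripper":0}
    - {"x":-0.0005,"y":0,"z":0.0017,"turn":0,"gripper":0}
    - {"x":-0.0005,"y":0,"z":0.0017,"turn":0,"gripper":0}
    - {"x":-0.0005,"y":0,"z":0.0017,"turn":0,"gripper":0}
    - {"x":-0.0005,"y":0,"z":0.0017,"turn":0,"gripper":0}

```text
clock: 19.5
tool_pos: [0.4394, -0.018, 0.1718]
orientation: [179.1, -0.3, -18.0]
force: [-7.0, 1.5, 18.2]
opening: 0.0006
```

```bash
python3 lev.py
```

```text
t 19.5 uwz [0.4225 0.1221 0.1718] rpy [179.1393  -0.3193 -18.0019] open 0.0006393986069559664 F u,w,z [-7.1003 -0.7558 18.1583]
backedge r 0.06573326492041527 theta -0.002454821132619703
```

Emit:
send_rows:
  steps:
    - {"x":-0.0005,"y":0,"z":0.0017,"turn":0,"gripper":0}
    - {"x":-0.0005,"y":0,"z":0.0017,"turn":0,"gripper":0}
    - {"x":-0.0005,"y":0,"z":0.0018,"turn":0,"gripper":0}
    - {"x":-0.0005,"y":0,"z":0.0018,"turn":0,"gripper":0}
    - {"x":-0.0005,"y":0,"z":0.0018,"turn":0,"gripper":0}
    - {"x":-0.0005,"y":0,"z":0.0018,"turn":0,"gripper":0}
    - {"x":-0.0005,"y":0,"z":0.0018,"turn":0,"gripper":0}
    - {"x":-0.0005,"y":0,"z":0.0018,"turn":0,"gripper":0}

```text
clock: 20.3
tool_pos: [0.4394, -0.018, 0.1718]
orientation: [179.2, -1.0, -17.7]
force: [-8.5, 0.9, 20.4]
opening: 0.0003
```

```bash
python3 lev.py
```

```text
t 20.3 uwz [0.4225 0.1221 0.1718] rpy [179.1913  -1.0234 -17.7396] open 0.0002688232679208519 F u,w,z [-8.3974 -1.8446 20.4458]
backedge r 0.06567729882481471 theta -0.0029597324413039305
```

Emit:
send_rows:
  steps:
    - {"x":0,"y":0,"z":0,"turn":0,"gripper":0}
    - {"x":0,"y":0,"z":-0.003,"turn":0,"gripper":0}
    - {"x":0,"y":0,"z":-0.01,"turn":0,"gripper":0}
    - {"x":0,"y":0,"z":-0.03,"turn":0,"gripper":0}
    - {"x":0,"y":0,"z":-0.04,"turn":0,"gripper":0}
    - {"x":0,"y":0,"z":-0.04,"turn":0,"gripper":0}
    - {"x":0,"y":0,"z":-0.03,"turn":0,"gripper":0}
    - {"x":0,"y":0,"z":0,"turn":0,"gripper":0}

```text
clock: 21.1
tool_pos: [0.4365, -0.0159, 0.333]
orientation: [179.1, -0.9, -17.8]
force: [-0.3, 0.6, -0.0]
opening: 0.0005
```

```bash
python3 st.py; python3 - <<'E'
from h import *
np.set_printoptions(suppress=True,precision=4)
s=snap('wrist','w12')
a=snap('top','t12');c=a['frame'][140:270,265:390]; cv2.imwrite('pics/t12c.png',cv2.resize(c,None,fx=4.6,fy=4.6,interpolation=cv2.INTER_CUBIC))
P=pts(s);B=np.dstack([P[...,:2]@EX,P[...,:2]@EY,P[...,2]])
for v in range(50,235,4): print(v,B[v,327],B[v,305],s['frame'][v,327,1])
E
```

```text
t 21.1 uwz [0.4191 0.1232 0.333 ] rpy [179.0592  -0.9356 -17.7636] open 0.0005479325216506349 F u,w,z [-0.4613  0.4764 -0.0473]
50 [0.5499 0.1226 0.186 ] [0.5565 0.1445 0.1503] 214
54 [0.5465 0.1225 0.1855] [0.5529 0.1445 0.1492] 201
58 [0.545  0.1224 0.1744] [0.5486 0.1444 0.1517] 94
62 [0.5433 0.1222 0.1626] [0.5449 0.1445 0.1507] 105
66 [0.5396 0.1221 0.1626] [0.5398 0.1441 0.159 ] 120
70 [0.536  0.1221 0.1613] [0.5361 0.1441 0.1586] 125
74 [0.532  0.122  0.1625] [0.5323 0.1441 0.1587] 93
78 [0.5294 0.1219 0.1526] [0.5284 0.1441 0.1588] 115
82 [0.5255 0.1218 0.152 ] [0.5245 0.1441 0.1592] 107
86 [0.5217 0.1217 0.1501] [0.5207 0.1441 0.159 ] 149
90 [0.5179 0.1217 0.1478] [0.5166 0.144  0.1614] 99
94 [0.514  0.1216 0.1459] [0.5128 0.1441 0.1602] 41
98 [0.5097 0.1216 0.15  ] [0.509  0.1442 0.1584] 141
102 [0.5056 0.1216 0.1506] [0.505  0.1441 0.1599] 149
106 [0.5016 0.1215 0.1488] [0.501  0.1441 0.1613] 149
110 [0.4974 0.1215 0.154 ] [0.497  0.1441 0.1606] 116
114 [0.4934 0.1214 0.152 ] [0.493  0.1441 0.1621] 114
118 [0.4893 0.1214 0.1527] [0.4891 0.1441 0.1622] 114
122 [0.4851 0.121
[... 844 characters left out ...]
186 [0.4204 0.1209 0.1733] [0.4148 0.1452 0.1492] 145
190 [0.4156 0.1208 0.1713] [0.4104 0.1452 0.1499] 145
194 [0.4113 0.1208 0.1716] [0.406  0.1452 0.1507] 144
198 [0.407  0.1207 0.1719] [0.4008 0.1453 0.1488] 144
202 [0.4029 0.1207 0.1727] [0.3963 0.1453 0.1494] 137
206 [0.3988 0.1207 0.1738] [0.3917 0.1453 0.15  ] 130
210 [0.3954 0.1207 0.1773] [0.3867 0.1454 0.1492] 134
214 [0.3821 0.1201 0.1493] [0.3815 0.1455 0.148 ] 92
218 [0.3776 0.1201 0.1503] [0.3779 0.1453 0.1516] 141
222 [0.3727 0.12   0.1502] [0.3727 0.1454 0.1505] 141
226 [0.3681 0.12   0.151 ] [0.368  0.1454 0.1511] 141
230 [0.363  0.1199 0.1504] [0.3627 0.1455 0.1501] 141
234 [0.3585 0.1199 0.1516] [0.3581 0.1455 0.1512] 135
```

View pics/w12.png

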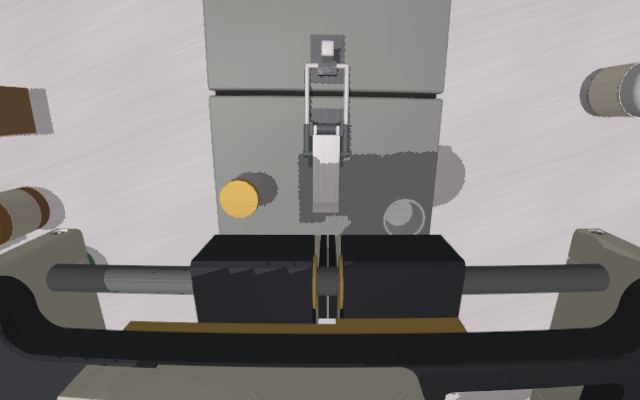

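View pics/t12c.png

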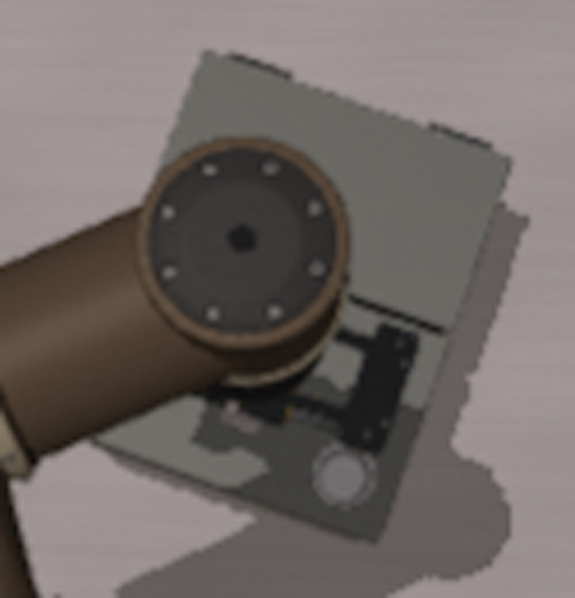

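Emit:
send_rows:
  steps:
    - {"x":0,"y":0,"z":-0.01,"turn":0,"gripper":0.4}
    - {"x":0,"y":0,"z":0,"turn":0,"gripper":0.4}
    - {"x":0,"y":0,"z":0,"turn":0,"gripper":0.4}
    - {"x":0,"y":0,"z":0,"turn":0,"gripper":0.4}
    - {"x":0,"y":0,"z":0,"turn":0,"gripper":0.4}
    - {"x":0,"y":0,"z":0,"turn":0,"gripper":0.4}
    - {"x":0,"y":0,"z":0,"turn":0,"gripper":0.4}
    - {"x":0,"y":0,"z":0,"turn":0,"gripper":0.4}

```text
clock: 22.0
tool_pos: [0.4332, -0.0163, 0.3361]
orientation: [178.7, -0.3, -17.8]
force: [-0.5, 0.2, 0.5]
opening: 0.0349
```

```bash
python3 st.py; python3 -c "
from plant import job
print(job.close_job())"
```

```text
t 22.0 uwz [0.416  0.1218 0.3361] rpy [178.6685  -0.2957 -17.7997] open 0.0349489812001593 F u,w,z [-0.5031  0.0147  0.5066]
the job is handed in; nothing more can be done
None
```

The latch is fastened and the job was handed in at 22 s; it gives no verdict, so what follows is from my own checks.

I drew the loop out by its tab until the lever stood near upright, let the bar down along its arc, and slid it back under the keeper's lip. Then I let go of the tab and swung the lever over centre.

- **Final push:** I built it up in small steps until the wrist sensor read 18 to 20 N downward (about 20 to 22 N in total). That was at the end of two successive calls, 0.8 s apart.
- **Lever and loop:** afterwards the wrist camera showed the plate lying flat about 21.5 mm above the lid, as it should when home, with the bar under the lip at about the seat. The loop looks stretched by roughly 5 mm, estimated from geometry and good to only about 2 mm.
- **Other things:** the tin and doser stood where they were in the last wrist picture. I did not measure the jars, can and cartons again, but no move came near them.
- **Robot:** it was clear of everything, with the gripper open and almost no force on the wrist.

**Disagreements:** the lever's turned-up end caught a finger once while I was swinging it down, at about 10 N, and I backed off and continued. I read force only at the end of each call, so short peaks between readings went unseen. The final push also carried 7 to 8 N of sideways drag. The top and wrist cameras differed by 2 to 3 mm across the latch; I used the wrist camera, which agreed with the seen fingertips.

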